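# Fill the spring feeder with wooden blanks and tug-test it

## Task

Lift the dust cover off the blue spring feeder and lay it upright (handle up) on the desk, then load every wooden blank lying on the desk into the feeder, lying flat, pressing each one down against the sprung follower until it has snapped under the two brass catches. When all are in and let go, grip the top blank by its long sides and tug it straight up until the feeder's pointer stands inside the green band, hold it there for about a second without pulling on into the red, ease it back down and let go. Finally put the dust cover back on the feeder, and do not shift the solder spool, the red tin or the black tape roll.

Things in the scene. Friction and masses are not known exactly. Their poses are not given: they have to be found in the camera images.
- feeder: Blank feeder: dark foot 170 x 100 x 10 mm fixed to the desk, carrying a blue open-topped magazine. Origin: centre of the foot's underside; x along the magazine's length, away from its gauge; z up. Blanks go in flat, their length along x (either way round). Pocket 102 mm (x) by 53 mm (y), end walls 13 mm thick. Rim 120 mm over the desk; the pocket's mouth flares 8 mm a side from 112 mm up.
- feeder_seat (a point): Point in the magazine, 88 mm above the feeder's origin: centre of the underside of the topmost caught blank. Rises with the magazine; axes as the feeder. The long sides are closed only by guides from |x| = 38 mm outwards (|y| up to 33 mm, 37 at the flare): the middle 76 mm is open for fingers from 18 mm over the desk upwards.
- feeder_rim (a point): Centre of the magazine's top rim, 120 mm above the feeder's origin; rises with the magazine. A blank set in the mouth rests on the catches' slopes, its underside about 109 mm over the desk. Pushed down 20 mm further (5 to 20 N) its top has passed the catches: push 2 to 4 mm beyond, then let go.
- catch_near (a joint): Sprung brass catch in the end wall at -x, m: 0 = standing 5 mm into the pocket, 0.005 = pushed back flush with the wall. 18 mm wide at y = 0; flat underside 100 mm over the desk, back sloping from 103 to 111 mm height. A blank pushed down opens it; it snaps shut over the blank, which then cannot come up again.
- catch_far (a joint): The like catch in the end wall at +x.
- magazine (a joint): Height of the magazine on its foot, m: 0 at rest, held down by weight and a spring. Pulling the top blank up with about 10 N (8 to 12) starts to lift it, 0.4 N more for each further mm. A dark pointer shows it on the gauge at the -x end: green band from 0.003 to 0.009, red from there to the stop at 0.014.
- follower (a joint): How far the white follower under the stack has been pushed down, m: 0 empty, about 0.011 with one blank caught, 0.012 more for each further one; end of travel 0.068, so 5 blanks fit. It pushes the stack up against the catches with 5 to 8 N; each new blank pushes the others down.
- cover: Grey dust cover 146 x 88 x 12 mm with a black bar handle on top, 60 mm long (x), 16 mm wide (y), its top 36 mm above the origin. Origin: centre of the lower edge of its 8 mm skirt, which measures 138 x 80 mm inside against 128 x 74 mm of the rim. On the feeder its plate lies on the rim, its origin 112 mm over the desk, its x along the feeder's (either way). 0.12 kg.
- blank_0: Wooden blank 100 x 50 x 12 mm (x, y, z), pale, with two dark dots on top; origin at the centre of its underside. About 50 g. May be absent (None at the start too).
- blank_1: Wooden blank like blank_0, pale, with two dark dots on top; origin at the centre of its underside. About 50 g. May be absent (None at the start too).
- blank_2: Wooden blank like blank_0, pale, with two dark dots on top; origin at the centre of its underside. About 50 g. May be absent (None at the start too).
- blank_3: Wooden blank like blank_0, pale, with two dark dots on top; origin at the centre of its underside. About 50 g. May be absent (None at the start too).
- blank_4: Wooden blank like blank_0, pale, with two dark dots on top; origin at the centre of its underside. About 50 g. May be absent (None at the start too).
- spool: Solder spool, 50 mm across, 38 mm tall, standing on the desk; leave alone. (A tall black bag, fixed, stands to the right of it at about x 0.62 to 0.75, y -0.25 to -0.03, over 0.2 m tall: carry things round its near side.)
- tin: Round red and cream tin, 51 mm across, 18 mm tall; leave alone.
- tape: Roll of black tape, 58 mm across, 19 mm tall; leave alone.
There are look-alikes about, which are no part of the job. What is shaped like the blank_2 but pink is not meant.

How it is judged:
On the way, in this order (a step that is already met when the one before it is completed fails the run):
1. the cover lies on the desk, handle up, let go (height (world z) of cover below 0.015 m and angle between cover's own z axis and vertical below 0.15 rad and contact force between the fingers and cover below 0.3 N), for 0.2 s.
2. every blank is in the magazine under the catches, let go (horizontal distance between each of blank_0, blank_1, blank_2, blank_3, blank_4 and feeder_seat below 0.006 m and z of blank_0 in the frame of feeder_seat between -0.056 and 0.003 m and angle between each of blank_0, blank_1, blank_2, blank_3, blank_4's own z axis and vertical below 0.08 rad and z of blank_1 in the frame of feeder_seat between -0.056 and 0.003 m and z of blank_2 in the frame of feeder_seat between -0.056 and 0.003 m and z of blank_3 in the frame of feeder_seat between -0.056 and 0.003 m and z of blank_4 in the frame of feeder_seat between -0.056 and 0.003 m and contact force between the fingers and blank_0 below 0.3 N and contact force between the fingers and blank_1 below 0.3 N and contact force between the fingers and blank_2 below 0.3 N and contact force between the fingers and blank_3 below 0.3 N and contact force between the fingers and blank_4 below 0.3 N), for 0.3 s.
3. the fingers pull the topmost blank up with the pointer in the green band for half a second, without pulling on the magazine itself (value of joint magazine between 0.003 and 0.009 m and contact force between the fingers and magazine below 1.5 N and ((contact force between the fingers and blank_0 above 2 N and z of blank_0 in the frame of feeder_seat above -0.005 m) or (contact force between the fingers and blank_1 above 2 N and z of blank_1 in the frame of feeder_seat above -0.005 m) or (contact force between the fingers and blank_2 above 2 N and z of blank_2 in the frame of feeder_seat above -0.005 m) or (contact force between the fingers and blank_3 above 2 N and z of blank_3 in the frame of feeder_seat above -0.005 m) or (contact force between the fingers and blank_4 above 2 N and z of blank_4 in the frame of feeder_seat above -0.005 m)) and horizontal distance between each of blank_0, blank_1, blank_2, blank_3, blank_4 and feeder_seat below 0.006 m and z of blank_0 in the frame of feeder_seat between -0.056 and 0.003 m and angle between each of blank_0, blank_1, blank_2, blank_3, blank_4's own z axis and vertical below 0.08 rad and z of blank_1 in the frame of feeder_seat between -0.056 and 0.003 m and z of blank_2 in the frame of feeder_seat between -0.056 and 0.003 m and z of blank_3 in the frame of feeder_seat between -0.056 and 0.003 m and z of blank_4 in the frame of feeder_seat between -0.056 and 0.003 m), for 0.5 s.
At the end, for the whole second after the job is handed in: All blanks lie flat in the magazine under the catches (within 6 mm of its axis, topmost underside at most 3 mm above the seat), the magazine is down (below 1.5 mm), and the cover sits on its rim: within 9 mm of centre, height within 3 mm, level within 0.05 rad, turned at most 0.2 rad, at rest (horizontal distance between each of blank_0, blank_1, blank_2, blank_3, blank_4 and feeder_seat below 0.006 m and z of blank_0 in the frame of feeder_seat between -0.056 and 0.003 m and angle between each of blank_0, blank_1, blank_2, blank_3, blank_4's own z axis and vertical below 0.08 rad and z of blank_1 in the frame of feeder_seat between -0.056 and 0.003 m and z of blank_2 in the frame of feeder_seat between -0.056 and 0.003 m and z of blank_3 in the frame of feeder_seat between -0.056 and 0.003 m and z of blank_4 in the frame of feeder_seat between -0.056 and 0.003 m and value of joint magazine below 0.0015 m and horizontal distance between cover and feeder_rim below 0.009 m and z of cover in the frame of feeder_rim between -0.011 and -0.005 m and angle between cover's own z axis and vertical below 0.05 rad and angle between the x axis of cover and the x axis of feeder, either way round below 0.2 rad and linear speed of cover below 0.01 m/s); the robot touches nothing.
It fails at once if the tug pulls the pointer well into the red (magazine above 12 mm) (value of joint magazine above 0.012 m).
It fails at once if the spool is shifted more than 3 cm (distance of spool from where it was at the start of the episode above 0.03 m).
It fails at once if the tin is shifted more than 3 cm (distance of tin from where it was at the start of the episode above 0.03 m).
It fails at once if the tape is shifted more than 3 cm (distance of tape from where it was at the start of the episode above 0.03 m).
Of blank_0, blank_1, blank_2, blank_3, blank_4 only 3 to 5 are there at a start; the rules pass over those that are not, and their reading is None.
At some moment in a run one of blank_0, blank_1, blank_2, blank_3, blank_4 may be knocked a few centimetres aside while the robot is not near it.
Once in a run the grip may slacken for a moment while it holds something.
It also fails if it takes over 210 s, if anything falls off the work surface, if the arm or the gripper's body presses on something with over 40 N, if the wrist force passes 120 N, or if a joint passes its speed limit or range.

## Robot

A 7-joint arm with a two-finger parallel gripper is mounted at the origin on a cart in front of the work surface, level with it; the furniture and walls round the work are solid. World frame = base frame: x ahead of the robot, y to its left, z up, the work surface at z = 0. Lengths are in m, angles in rad, forces in N, time in s.
With the tool pointing down it reaches from about 0.4 to 0.9 m from the base axis. Payload 5.5 kg.
Tool frame: the origin (TCP) lies between the finger pads; the fingertips stand 25 mm ahead of it and the grasp point (between the pads) lies 6 mm ahead of it (r.tips_ahead is the z of the fingertips in the tool frame, in m); z points along the fingers, x is the direction in which the jaws open and shut, and the axes are right-handed (so a half turn about z gives the same grasp; the last joint's range is limited). The gripper opens to 92 mm and grips with 3 to 60 N. Pads are 19 mm wide; open, the fingers measure 130 mm over their backs; the gripper's body (75 mm by 190 mm) begins 47 mm behind the grasp point.
Start: joints at [-1.06, 0.501, -0.427, 1.55, 0.221, 1.138, -0.21], TCP at [0.159, 0.63, 0.252] pointing down, gripper open.
Joint ranges: [-2.88, 2.88], [-0.31, 2.03], [-1.54, 1.56], [0.2, 2.42], [-1.41, 4.55], [0.19, 2.02], [-2.57, 2.57]. Speed limits (rad/s): [2.57, 2.57, 3.14, 3.14, 3.14, 3.14, 3.14].

## Interface

Orientations are given as a rotation vector (axis times angle).
In Python, from plant import r gives the robot as it stands.
- The arm moves only by the shell command python3 -m crank 'ROWS'. ROWS is JSON, a list that holds one entry, the list of rows, each a list of 7 numbers: the turn, a rotation vector about the tool's x, y, z in rad, then the shift along the tool's x, y, z in mm, then the closure, from -1 (fully open) to 1 (shut), so that 0 is half open. In form: [[[rx, ry, rz, x, y, z, jaw], ...]]. A call has 1 to 5 rows; each row shifts and turns the commanded pose from where the row before left it, along the tool's axes as they then stand; what a row does not reach is not made up. A row lasts 1/12 s, in which the tool goes at most 41.7 mm and 7.16 degrees, less where a joint would pass 70% of its speed; a pose out of reach is approached as far as the arm can. A call with a gripper value outside its range is refused whole. The fingers move at their own pace and stop on an object; the grip force is fixed at half the most. Time passes only in rows, so rows that do not move let the fingers close. It gives the time, the measured TCP pose, the force and the opening at its end, in the units of the state.
- r.observe(): the state, without advancing time (a new reading comes with each control period).
- r.grab_frame(name): name is "scene" or "side" or "wrist"; returns a dict with "image" (384x512x3 uint8, red, green, blue), "K" (3x3 intrinsics, pixels), "eye" and "rotation" of the camera in the world. Camera axes: x right, y down, z forward; pixel columns grow to the right and rows downward; lengths in m; the calibration is good to about 2 mm. The wrist camera is an equidistant fisheye: a pixel r from the principal point sees the ray r / f radians off the axis. A picture is of the moment at which its call begins. There is no depth.
- r.finish_job(): hands the job in, once; it reports no verdict.
Trained networks look in a picture, given as the dict that the camera call returned (one of the last four; its "shot" number tells which), for a name from the list of things; names that differ only in an ending like _2 or _b are one class to them, and where a whole thing is asked for, a point or a joint stands for the part that bears it (a point fixed in the world has none). Each returns a list of dicts, best first, with "score" (0 to 1); they miss things now and then, are a little off and sometimes report something else, mostly with a low value. They report only what shows in the picture. A call takes as long as a camera call. They do not tell look-alikes from the thing itself.
- r.recognise(thing, picture): "bbox" ([left, top, right, bottom] in pixels, round what is visible of it).
- r.pinpoint(thing, picture): "centre" ([column, row] in pixels: a listed point, or the origin of a listed thing).
The state is a dict: "time_s": time; "q": joint angles; "qd": joint speeds; "joint_efforts": joint torques, N m; "eef_pos": TCP position; "tcp_rot": TCP orientation; "ft_force": force on the tool from outside, world axes, zero at the start; "ft_torque": the same for the moment, N m; "width": finger opening in m.
Only numpy, scipy, OpenCV 4.12 (cv2) and the standard library are available. Lean on these libraries where they do the work, as an engineer would, in place of code of your own. Each camera call takes 0.05 s, during which the arm holds its last target.

## Working session

There is one attempt and no reset: what is moved stays moved. The work goes in short steps, Python scripts to look and compute and a shell command to move; the robot and the scene stay as the last step left them, time stands still between calls to the robot, and variables do not carry over. Pictures are saved under pics/ and viewed, and the job is handed in when it is done.

```bash
ls; mkdir -p pics; python3 - <<'E'
from plant import r
import cv2
o=r.observe();print(o)
for n in("scene","side","wrist"):
    p=r.grab_frame(n);print(n,p["K"],p["eye"],p["rotation"])
    cv2.imwrite(f"pics/a_{n}.png",p["image"][:,:,::-1])
E
```

```text
pics
{'time_s': 0.0, 'q': array([-1.05982091,  0.50183062, -0.42676388,  1.55148051,  0.22082529,
        1.13828151, -0.2102615 ]), 'qd': array([ 1.75460693e-04,  4.68780914e-04, -3.81233955e-04,  2.10850473e-04,
        8.20794067e-04,  6.47371164e-04, -4.17691710e-05]), 'joint_efforts': array([ 6.52196650e-04, -5.66604531e+01, -5.81602156e+00, -2.79120630e+01,
       -6.87458273e-02,  3.07815510e-02,  1.69335440e-04]), 'eef_pos': array([0.15931541, 0.62949121, 0.250674  ]), 'tcp_rot': array([ 2.47791380e+00,  1.92929661e+00, -2.43055602e-03]), 'ft_force': array([ 0.80523813, -0.24031353, -0.14251408]), 'ft_torque': array([-0.02495504, -0.0366663 ,  0.03339325]), 'width': 0.09169061895795984}
scene [[426.48826622   0.         252.44522597]
 [  0.         426.48826622 183.90696132]
 [  0.           0.           1.        ]] [-0.0745471  -0.53439715  1.20415772] [-2.33073258  1.04857665 -0.33886637]
side [[431.93498468   0.         259.27620255]
 [  0.         431.93498468 188.32918699]
 [  0.           0.           1.        ]] [0.24883849 1.28048465 0.81786363] [-0.23074673  2.6012618  -1.53941053]
wrist [[297.31863964   0.         250.46287204]
 [  0.         297.31863964 191.12060135]
 [  0.           0.           1.        ]] [0.07709455 0.64983031 0.38498707] [2.27104981 1.76906775 0.27976163]
```

View pics/a_scene.png

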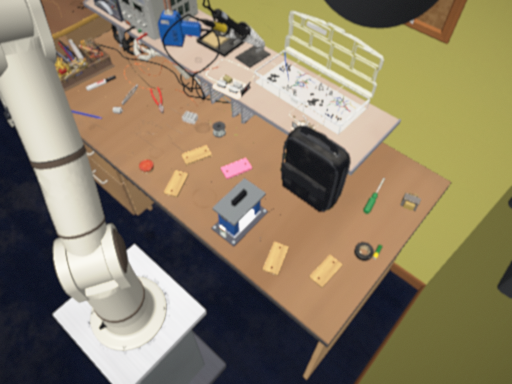

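View pics/a_side.png

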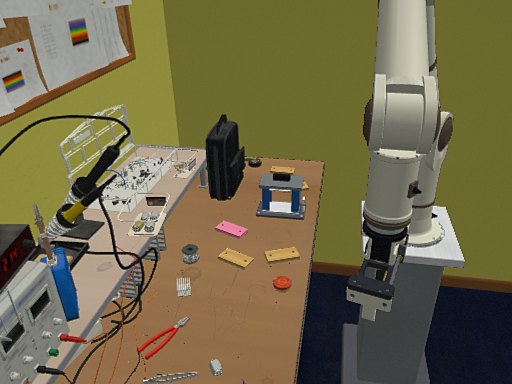

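View pics/a_wrist.png

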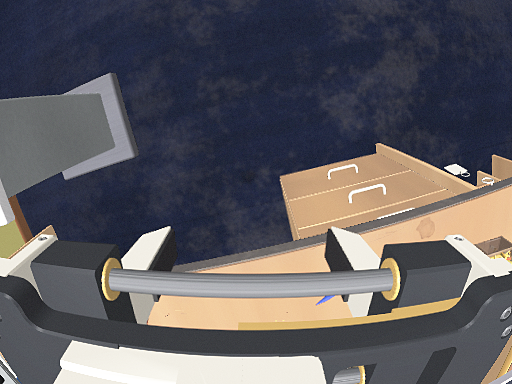

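```bash
cat > h.py <<'E'
from plant import r
import numpy as np, cv2
from scipy.spatial.transform import Rotation as R
def ray(p,uv):
    K=p["K"];Rm=R.from_rotvec(p["rotation"]).as_matrix()
    uv=np.atleast_2d(np.asarray(uv,float));d=np.c_[(uv[:,0]-K[0,2])/K[0,0],(uv[:,1]-K[1,2])/K[1,1],np.ones(len(uv))]
    if p.get("wr"):
        a=d[:,:2];t=np.linalg.norm(a,axis=1);s=np.where(t>0,np.sin(t)/np.maximum(t,1e-9),1)
        d=np.c_[a*s[:,None],np.cos(t)]
    return d@Rm.T
def toplane(p,uv,z):
    d=ray(p,uv);e=np.asarray(p["eye"]);return (e+d*((z-e[2])/d[:,2])[:,None])
def proj(p,X):
    Rm=R.from_rotvec(p["rotation"]).as_matrix();c=(np.atleast_2d(X)-p["eye"])@Rm
    if p.get("wr"):
        n=np.hypot(c[:,0],c[:,1]);t=np.arctan2(n,c[:,2]);a=c[:,:2]/np.maximum(n,1e-9)[:,None]*t[:,None]
    else:a=c[:,:2]/c[:,2:]
    return a*p["K"][0,0]+p["K"][:2,2]
def grab(n):
    p=r.grab_frame(n)
    if n=="wrist":p["wr"]=1
    return p
def save(p,name,box=None,up=1):
    im=p["image"][:,:,::-1]
    if box:im=im[box[1]:box[3],box[0]:box[2]]
    cv2.imwrite(f"pics/{name}.png",cv2.resize(im,None,fx=up,fy=up,interpolation=cv2.INTER_CUBIC))
def tool():
    o=r.observe();M=R.from_rotvec(o["tcp_rot"]).as_matrix();return o,M
def st():
    o,M=tool();print("t %.2f pos %s jawdir %.1fdeg tilt %.2fdeg F %s w %.4f q7 %.2f"%(o["time_s"],np.round(o["eef_pos"]*1000,1),np.degrees(np.arctan2(M[1,0],M[0,0])),np.degrees(np.arccos(-M[2,2])),np.round(o["ft_force"],1),o["width"],o["q"][6]))
def go(x,y,z,yaw=None):
    """target TCP mm, jaw dir deg; gives the total shift in tool axes after the turn"""
    o,M=tool();d=np.array([x,y,z])-o["eef_pos"]*1000
    a=np.arctan2(M[1,0],M[0,0])
    if yaw is None:T=M
    else:
        k=(np.radians(yaw)-a+np.pi/2)%np.pi-np.pi/2
        yw=a+k
        T=np.array([[np.cos(yw),np.sin(yw),0],[np.sin(yw),-np.cos(yw),0],[0,0,-1]])
    print("turn(tool)",np.round(R.from_matrix(M.T@T).as_rotvec(),4),"shift in present axes",np.round(M.T@d,1),"in final axes",np.round(T.T@d,1))
E
python3 - <<'E'
from h import *
p=grab("scene")
st()
print(proj(p,r.observe()["eef_pos"]))
# blanks
im=p["image"];hsv=cv2.cvtColor(im,cv2.COLOR_RGB2HSV)
for u,v in [(197,150),(170,183),(276,252),(330,266),(236,168),(150,200)]:print(u,v,hsv[v,u],im[v,u])
for th in ["feeder","cover","blank_0","tin","spool","tape"]:
    for d in r.recognise(th,p)[:7]:print(th,round(d["score"],2),np.round(d["bbox"]))
for th,z in [("feeder",0),("feeder_rim",.12),("cover",.112),("blank_0",0),("tin",0),("spool",0),("tape",0)]:
    for d in r.pinpoint(th,p)[:7]:print(th,round(d["score"],2),np.round(d["centre"]),np.round(toplane(p,d["centre"],z),3))
save(p,"b",(120,120,400,330),2.8)
E
```

```text
t 0.20 pos [159.3 629.8 251.1] jawdir 75.8deg tilt 0.07deg F [-0.2 -0.7 -0.3] w 0.0918 q7 -0.21
[[ 21.10795706 114.10724232]]
197 150 [ 20 111 237] [237 202 134]
170 183 [ 20 111 236] [236 200 133]
276 252 [ 20 111 236] [236 201 133]
330 266 [ 20 113 233] [233 197 130]
236 168 [166  85 252] [252 168 206]
150 200 [ 16 107 126] [126 101  73]
feeder 0.82 [214. 201. 266. 246.]
cover 0.89 [215. 178. 264. 228.]
cover 0.72 [214. 204. 267. 243.]
blank_0 0.91 [221. 162. 252. 179.]
blank_0 0.84 [181. 145. 214. 164.]
blank_0 0.74 [264. 243. 290. 274.]
blank_0 0.58 [310. 255. 346. 288.]
blank_0 0.56 [167. 168. 190. 200.]
tin 0.62 [138. 160. 150. 173.]
tin 0.57 [212. 206. 268. 244.]
tin 0.57 [182. 146. 213. 164.]
spool 0.52 [210. 119. 227. 136.]
tape 0.66 [219. 201. 260. 237.]
tape 0.65 [355. 243. 375. 261.]
feeder 0.75 [240. 220.] [[ 0.435 -0.032  0.   ]]
feeder_rim 0.94 [242. 199.] [[ 0.444 -0.036  0.12 ]]
cover 0.83 [239. 202.] [[ 0.434 -0.034  0.112]]
blank_0 0.96 [327. 271.] [[ 0.478 -0.351  0.   ]]
blank_0 0.88 [196. 156.] [[0.529 0.271 0.   ]]
blank_0 0.87 [235. 173.] [[0.566 0.114 0.   ]]
blank_0 0.69 [177. 184.] [[0.397 0.228 0.   ]]
blank_0 0.64 [277. 262.] [[ 0.402 -0.216  0.   ]]
tin 0.6 [145. 166.] [[0.374 0.374 0.   ]]
spool 0.71 [219. 129.] [[0.679 0.299 0.   ]]
spool 0.35 [240. 204.] [[0.48 0.01 0.  ]]
tape 0.79 [367. 250.] [[ 0.62 -0.4   0.  ]]
tape 0.33 [324. 270.] [[ 0.475 -0.343  0.   ]]
```

View pics/b.png

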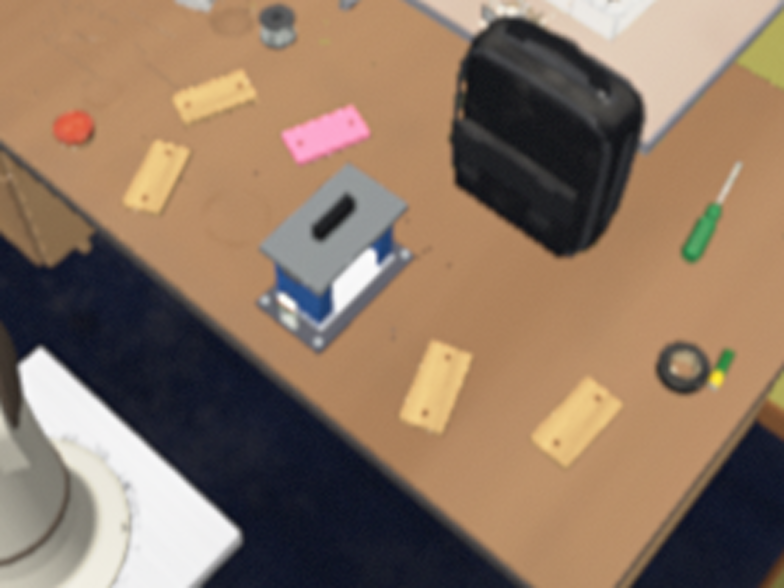

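```bash
cat > seg.py <<'E'
from h import *
def blanks(p,z=0.012,dbg=0):
    hsv=cv2.cvtColor(p["image"],cv2.COLOR_RGB2HSV)
    m=cv2.inRange(hsv,(16,80,190),(24,150,255))
    n,l,s,c=cv2.connectedComponentsWithStats(m)
    out=[]
    for i in range(1,n):
        if s[i,4]<60:continue
        cs,_=cv2.findContours((l==i).astype(np.uint8),0,cv2.CHAIN_APPROX_NONE)
        w=toplane(p,cs[0][:,0,:],z)[:,:2].astype(np.float32)*1000
        (cx,cy),(a,b),an=cv2.minAreaRect(w)
        if a<b:a,b,an=b,a,an+90
        out.append((cx,cy,a,b,(an+90)%180-90,s[i,4],c[i]))
    return out
E
python3 - <<'E'
from seg import *
p=grab("scene")
for b in blanks(p):print([np.round(x,1) for x in b])
im=p["image"].astype(int)
# grey cover plate
hsv=cv2.cvtColor(p["image"],cv2.COLOR_RGB2HSV)
print(hsv[190,235],hsv[212,230],hsv[230,225])
z=lambda P:np.array(P)/2.8+120
c=toplane(p,z([(348,166),(408,206),(320,289),(262,248)]),.124)*1000
print(np.round(c,0),c.mean(0));e=c[0]-c[3];print(np.degrees(np.arctan2(e[1],e[0])),np.linalg.norm(e),np.linalg.norm(c[0]-c[1]))
f=toplane(p,z([(410,257),(318,350),(258,302)]),.01)*1000
print(np.round(f));e=f[0]-f[1];print(np.degrees(np.arctan2(e[1],e[0])),np.linalg.norm(e),(f[0]+f[2])/2)
save(p,"c",(200,170,280,250),7)
q=grab("side");save(q,"d",(240,150,330,230),7)
for b in blanks(q):print([np.round(x,1) for x in b])
E
```

```text
[np.float64(1050.8), np.float64(697.7), np.float64(74.4), np.float64(58.0), np.float64(89.2), np.int32(97), array([211.3,  39.2])]
[np.float64(529.7), np.float64(270.1), np.float64(105.3), np.float64(57.9), np.float64(-24.1), np.int32(343), array([195.8, 153.9])]
[np.float64(392.3), np.float64(232.2), np.float64(109.7), np.float64(53.4), np.float64(23.0), np.int32(375), array([175. , 182.7])]
[np.float64(404.6), np.float64(-207.0), np.float64(104.6), np.float64(51.9), np.float64(19.6), np.int32(517), array([275.2, 257.7])]
[np.float64(473.0), np.float64(-346.1), np.float64(106.4), np.float64(52.6), np.float64(-3.8), np.int32(566), array([325.4, 270. ])]
[ 95  10 154] [ 90   7 154] [  8   5 196]
[[501.   7. 124.]
 [505. -79. 124.]
 [364. -78. 124.]
 [360.   3. 124.]] [432.61256403 -36.89341003 124.        ]
1.676048195309664 141.40655917601723 85.55083481259533
[[512. -79.  10.]
 [352. -82.  10.]
 [351.  11.  10.]]
0.8028694064064404 160.8234048968313 [431.60346745 -34.02573716  10.        ]
[np.float64(473.0), np.float64(-347.3), np.float64(96.0), np.float64(47.1), np.float64(-1.9), np.int32(101), array([282.1, 169.1])]
[np.float64(393.2), np.float64(230.4), np.float64(96.1), np.float64(46.9), np.float64(24.4), np.int32(264), array([281.5, 253.7])]
[np.float64(527.6), np.float64(269.4), np.float64(98.4), np.float64(46.7), np.float64(-22.4), np.int32(280), array([235.7, 257.2])]
```

View pics/c.png

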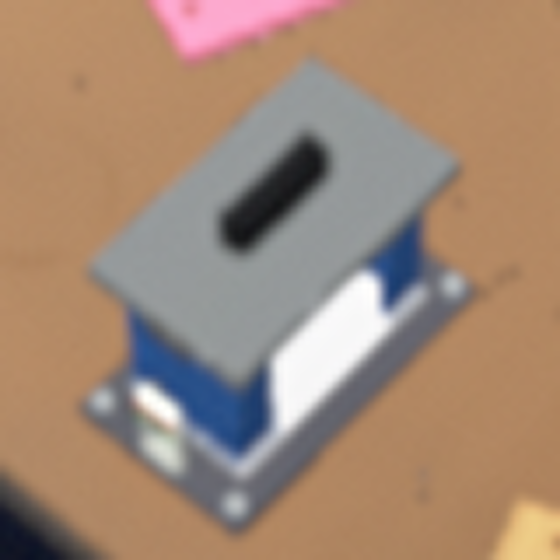

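View pics/d.png

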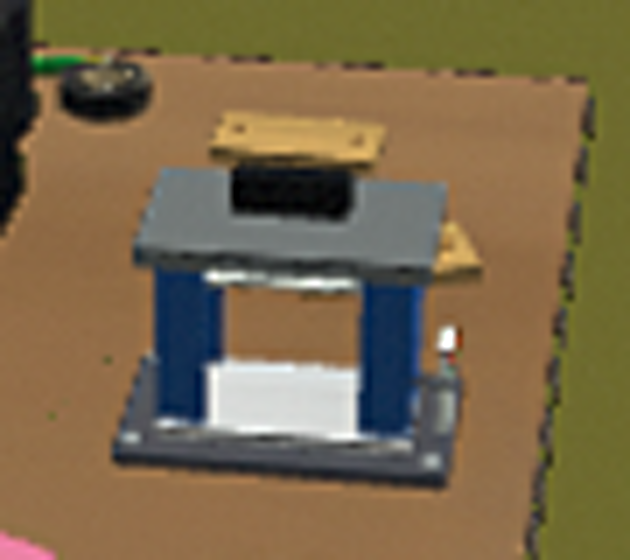

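```bash
python3 - <<'E'
from h import *
st();go(430,95,300,91);go(432,-35,300,91)
E
```

```text
t 0.95 pos [159.4 630.2 251.7] jawdir 75.8deg tilt 0.00deg F [-0.6  0.7  0.1] w 0.0918 q7 -0.21
turn(tool) [ 0.000e+00 -1.000e-04 -2.652e-01] shift in present axes [-452.4  393.6  -48.3] in final axes [-539.8  261.2  -48.3]
turn(tool) [ 0.000e+00 -1.000e-04 -2.652e-01] shift in present axes [-578.   427.4  -48.3] in final axes [-669.8  261.   -48.3]
```

```bash
python3 -m crank '[[[0,0,-0.1,0,30,-10,-1],[0,0,-0.1,0,35,-10,-1],[0,0,-0.065,-15,37,-10,-1],[0,0,0,-20,35,-10,-1],[0,0,0,-20,35,-8,-1]]]'; python3 -m crank '[[[0,0,0,-37,15,0,-1],[0,0,0,-37,15,0,-1],[0,0,0,-37,15,0,-1],[0,0,0,-40,10,0,-1],[0,0,0,-40,10,0,-1]]]'; python3 - <<'E'
from h import *
st();go(430,95,300,91);go(432,-35,300,91)
E
```

```text
time_s: 1.37
eef_pos: [0.3315, 0.5616, 0.3005]
tcp_rot: [-2.201, -2.241, -0.001]
ft_force: [0.8, 0.3, -0.6]
width: 0.0916
time_s: 1.78
eef_pos: [0.3989, 0.3703, 0.2997]
tcp_rot: [-2.203, -2.24, -0.001]
ft_force: [1.4, -0.5, 0.8]
width: 0.0919
t 1.78 pos [398.9 370.3 299.7] jawdir 91.0deg tilt 0.02deg F [ 1.4 -0.5  0.8] w 0.0919 q7 0.69
turn(tool) [ 0.0002 -0.0003 -0.0007] shift in present axes [-275.8   26.5   -0.3] in final axes [-275.8   26.3   -0.3]
turn(tool) [ 0.0002 -0.0003 -0.0007] shift in present axes [-4.058e+02  2.630e+01 -4.000e-01] in final axes [-4.058e+02  2.600e+01 -3.000e-01]
```

```bash
python3 -m crank '[[[0,0,0,-40,8,0,-1],[0,0,0,-40,8,0,-1],[0,0,0,-40,7,0,-1],[0,0,0,-40,3,0,-1],[0,0,0,-40,0,0,-1]]]'; python3 -m crank '[[[0,0,0,-40,0,0,-1],[0,0,0,-40,0,0,-1],[0,0,0,-40,0,0,-1],[0,0,0,-40,0,0,-1],[0,0,0,-36,0,0,-1]]]'; python3 - <<'E'
from h import *
st();p=grab("wrist");save(p,"w1");print(p["eye"],R.from_rotvec(p["rotation"]).as_matrix().round(2)); print(proj(p,[[.36,-.08,.124],[.505,.007,.124],[.43,.095,0]]))
E
```

```text
time_s: 2.2
eef_pos: [0.4282, 0.1706, 0.3]
tcp_rot: [2.203, 2.239, 0.002]
ft_force: [1.4, -0.1, -0.1]
width: 0.0919
time_s: 2.62
eef_pos: [0.4307, -0.0257, 0.3002]
tcp_rot: [2.202, 2.239, 0.001]
ft_force: [0.7, 0.8, 0.1]
width: 0.0916
t 2.62 pos [430.7 -25.7 300.2] jawdir 90.9deg tilt 0.07deg F [0.7 0.8 0.1] w 0.0916 q7 1.58
[ 0.34572773 -0.02777789  0.43427692] [[-0.02  0.95  0.31]
 [ 1.    0.02  0.01]
 [ 0.    0.31 -0.95]]
[[200.08672193 110.55880777]
 [277.84922644 238.2527922 ]
 [330.17863339 156.1504367 ]]
```

View pics/w1.png

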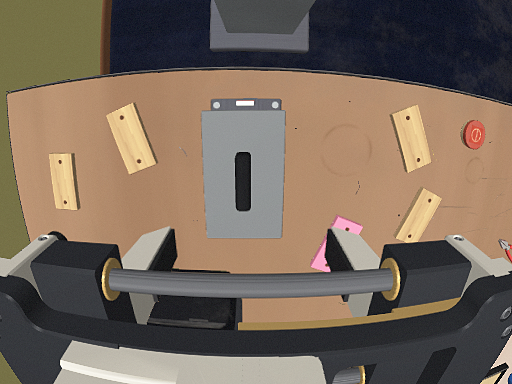

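```bash
python3 - <<'E'
from seg import *
p=grab("wrist")
for b in blanks(p):print([np.round(x,1) for x in b])
hsv=cv2.cvtColor(p["image"],cv2.COLOR_RGB2HSV);print(hsv[130,220],hsv[200,270],hsv[103,225],hsv[180,242])
m=cv2.inRange(hsv,tuple(int(v) for v in np.maximum(hsv[200,270].astype(int)-[12,12,25],0)),tuple(int(v) for v in hsv[200,270].astype(int)+[12,12,25]))
n,l,s,c=cv2.connectedComponentsWithStats(m);i=l[200,270];print(s[i])
def rect(mask,z):
    cs,_=cv2.findContours(mask.astype(np.uint8),0,cv2.CHAIN_APPROX_NONE);k=max(cs,key=len)
    w=toplane(p,k[:,0,:],z)[:,:2].astype(np.float32)*1000
    return cv2.minAreaRect(w)
print("plate",rect(l==i,.124))
m=cv2.inRange(hsv,(0,0,0),(180,255,60));n,l,s,c=cv2.connectedComponentsWithStats(m);print("handle",rect(l==l[180,242],.148))
for th,z in [("cover",.112),("feeder",0)]:
    for d in r.pinpoint(th,p)[:2]:print(th,round(d["score"],2),np.round(d["centre"]),np.round(toplane(p,d["centre"],z),4))
E
```

```text
[np.float64(404.3), np.float64(-208.8), np.float64(99.8), np.float64(49.6), np.float64(19.6), np.int32(1876), array([135.5, 139.4])]
[np.float64(392.2), np.float64(229.7), np.float64(100.4), np.float64(50.1), np.float64(23.7), np.int32(1531), array([416.7, 136.9])]
[np.float64(473.1), np.float64(-348.4), np.float64(99.2), np.float64(49.4), np.float64(-2.0), np.int32(1203), array([ 67. , 182.1])]
[np.float64(528.0), np.float64(269.0), np.float64(100.2), np.float64(50.2), np.float64(-22.2), np.int32(1137), array([423.7, 215.8])]
[np.float64(658.5), np.float64(243.5), np.float64(87.9), np.float64(13.3), np.float64(10.7), np.int32(80), array([396.6, 281.3])]
[np.float64(1181.5), np.float64(855.8), np.float64(125.0), np.float64(65.1), np.float64(65.6), np.int32(88), array([494.1, 378.4])]
[ 90   3 154] [ 98   7 151] [113  16 129] [ 90   6 170]
[ 209  110   83  128 7922]
plate ((431.53936767578125, -34.36820983886719), (145.07594299316406, 86.66117858886719), 0.9425753355026245)
handle ((477.765380859375, -2.07342529296875), (813.5208740234375, 431.7291564941406), 78.81891632080078)
cover 0.57 [250. 178.] [[ 0.4357 -0.0349  0.112 ]]
```

```bash
python3 -c "
from h import *
st();go(431.5,-34.5,152,91)"
```

```text
t 2.82 pos [431.1 -23.9 299.9] jawdir 90.8deg tilt 0.04deg F [-0.6  0.8  0.4] w 0.0916 q7 1.58
turn(tool) [ 0.0005 -0.0004 -0.003 ] shift in present axes [-1.070e+01  1.000e-01  1.479e+02] in final axes [-10.6   0.2 147.9]
```

```bash
python3 -m crank '[[[0,0,-0.003,-10.6,0,30,-1],[0,0,0,0,0,30,-1],[0,0,0,0,0,30,-1],[0,0,0,0,0,30,-1],[0,0,0,0,0,20,-1]]]';python3 -m crank '[[[0,0,0,0,0,8,-1],[0,0,0,0,0,0,1],[0,0,0,0,0,0,1],[0,0,0,0,0,0,1],[0,0,0,0,0,0,1]]]';python3 -m crank '[[[0,0,0,0,0,0,1],[0,0,0,0,0,0,1],[0,0,0,0,0,0,1],[0,0,0,0,0,0,1]]]'; python3 -c "
from h import *
st()
save(grab('side'),'s1',(200,100,400,250),3)"
```

```text
time_s: 3.23
eef_pos: [0.4302, -0.0317, 0.1574]
tcp_rot: [-2.194, -2.246, 0.001]
ft_force: [-0.5, 1.0, -0.2]
width: 0.0917
time_s: 3.65
eef_pos: [0.4326, -0.0335, 0.1532]
tcp_rot: [2.197, 2.243, 0.003]
ft_force: [-0.4, 0.2, -0.3]
width: 0.0694
time_s: 3.98
eef_pos: [0.4315, -0.0339, 0.152]
tcp_rot: [2.199, 2.243, 0.001]
ft_force: [-0.3, 0.1, 0.2]
width: 0.0431
t 3.98 pos [431.5 -33.9 152. ] jawdir 91.1deg tilt 0.03deg F [-0.3  0.1  0.2] w 0.0431 q7 1.58
```

View pics/s1.png

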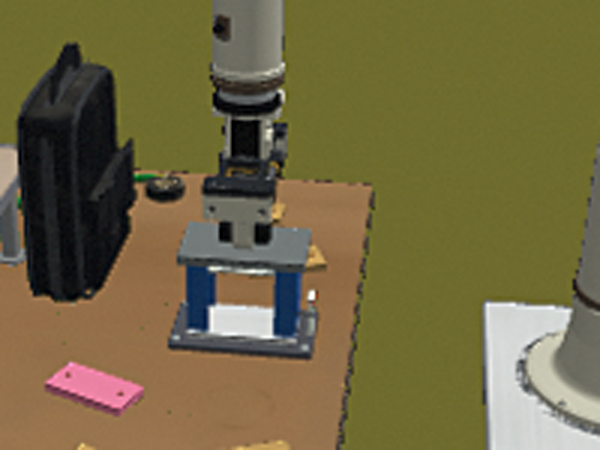

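The fingers straddle the handle (about pixel 245,235 of the crop); they close at ~80 mm/s, so I wait more.

```bash
python3 -m crank '[[[0,0,0,0,0,0,1],[0,0,0,0,0,0,1],[0,0,0,0,0,0,1],[0,0,0,0,0,0,1],[0,0,0,0,0,0,1]]]';python3 -m crank '[[[0,0,0,0,0,-5,1],[0,0,0,0,0,-10,1],[0,0,0,0,0,-15,1],[0,0,0,0,0,-15,1],[0,0,0,0,0,-15,1]]]'; python3 -c "
from h import *
st();go(435,92,215,91)"
```

```text
time_s: 4.45
eef_pos: [0.4313, -0.0338, 0.1517]
tcp_rot: [-2.199, -2.244, 0.0]
ft_force: [-0.7, 1.2, 0.7]
width: 0.0161
time_s: 4.87
eef_pos: [0.4312, -0.0339, 0.213]
tcp_rot: [2.199, 2.244, -0.0]
ft_force: [0.5, 0.2, -1.2]
width: 0.0157
t 4.87 pos [431.2 -33.9 213. ] jawdir 91.2deg tilt 0.00deg F [ 0.5  0.2 -1.2] w 0.0157 q7 1.59
turn(tool) [-0.      0.      0.0028] shift in present axes [125.8   6.4  -2. ] in final axes [125.8   6.   -2. ]
```

```bash
python3 -m crank '[[[0,0,0,25,2,0,1],[0,0,0,35,2,0,1],[0,0,0,35,2,0,1],[0,0,0,31,0,10,1],[0,0,0,0,0,25,1]]]';python3 -m crank '[[[0,0,0,0,0,30,1],[0,0,0,0,0,30,1],[0,0,0,0,0,30,1],[0,0,0,0,0,20,1],[0,0,0,0,0,10,1]]]'; python3 -c "
from h import *
st();go(435,92,41,91)
save(grab('side'),'s2',(200,100,400,250),3)"
```

```text
time_s: 5.28
eef_pos: [0.4377, 0.0999, 0.1804]
tcp_rot: [2.188, 2.25, 0.016]
ft_force: [0.9, -0.3, -1.8]
width: 0.0156
time_s: 5.7
eef_pos: [0.4334, 0.0919, 0.0549]
tcp_rot: [-2.197, -2.243, 0.005]
ft_force: [-0.9, 0.4, -0.4]
width: 0.0158
t 5.70 pos [433.4  91.9  54.9] jawdir 91.2deg tilt 0.20deg F [-0.9  0.4 -0.4] w 0.0158 q7 1.20
turn(tool) [-0.0034  0.0008  0.003 ] shift in present axes [ 0.1  1.7 13.9] in final axes [ 0.1  1.6 13.9]
```

View pics/s2.png

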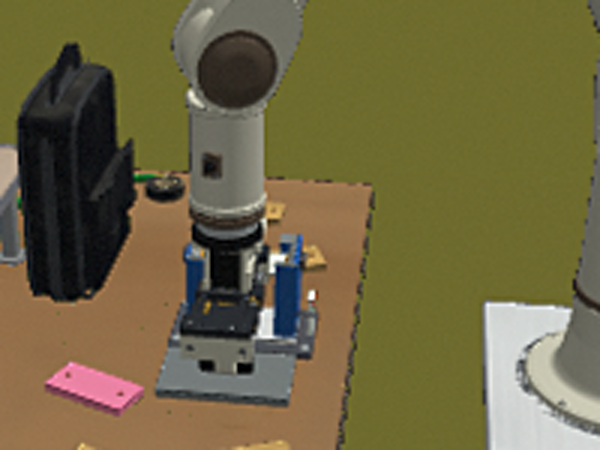

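```bash
python3 -m crank '[[[0,0,0,0,0,5,1],[0,0,0,0,0,5,1],[0,0,0,0,0,4,1],[0,0,0,0,0,2,1],[0,0,0,0,0,0,1]]]';python3 -c "
from h import *
st()"
```

```text
time_s: 6.17
eef_pos: [0.4324, 0.0921, 0.0412]
tcp_rot: [-2.199, -2.24, 0.005]
ft_force: [-7.8, 0.7, 0.3]
width: 0.0161
t 6.17 pos [432.4  92.1  41.2] jawdir 91.1deg tilt 0.24deg F [-7.8  0.7  0.3] w 0.0161 q7 1.19
```

```bash
python3 -c "
from h import *
st()
save(grab('side'),'s3',(200,100,400,250),4)
save(grab('scene'),'s3b',(120,120,320,270),4)"
```

```text
t 6.17 pos [432.4  92.1  41.2] jawdir 91.1deg tilt 0.24deg F [-7.8  0.7  0.3] w 0.0161 q7 1.19
```

View pics/s3.png

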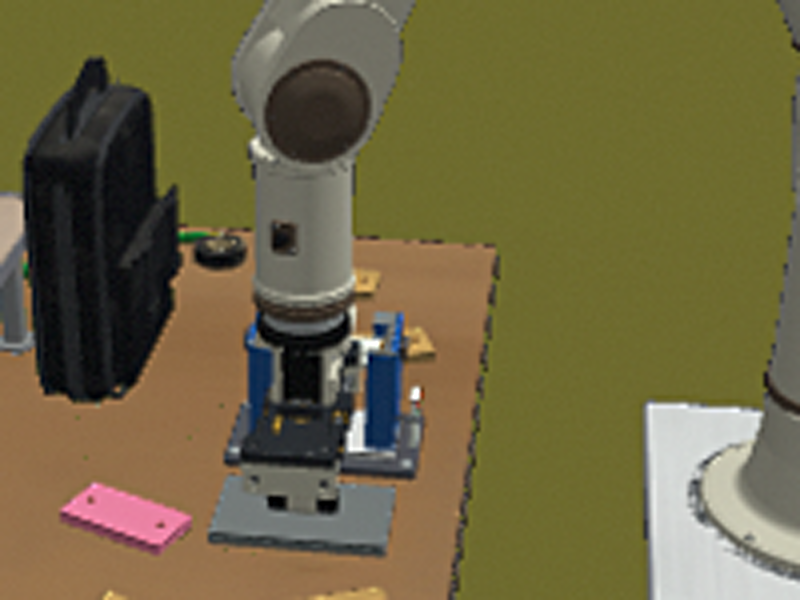

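View pics/s3b.png

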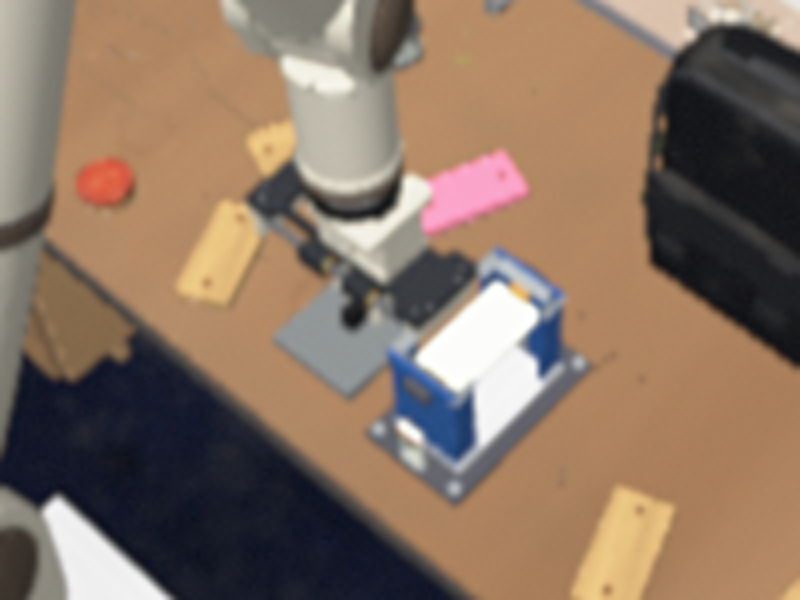

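```bash
python3 -m crank '[[[0,0,0,4,0,-1,1],[0,0,0,4,0,0,1],[0,0,0,4,0,0,1],[0,0,0,0,0,1,1],[0,0,0,0,0,0,1]]]';python3 -c "
from h import *
st();go(435,104,41,91)"
```

```text
time_s: 6.68
eef_pos: [0.4355, 0.1049, 0.0413]
tcp_rot: [2.197, 2.244, 0.003]
ft_force: [0.2, 0.1, -1.9]
width: 0.0161
t 6.68 pos [435.5 104.9  41.3] jawdir 91.2deg tilt 0.11deg F [ 0.2  0.1 -1.9] w 0.0161 q7 1.17
turn(tool) [ 0.0019 -0.0006  0.0037] shift in present axes [-0.9 -0.5  0.3] in final axes [-0.9 -0.5  0.3]
```

```bash
python3 -m crank '[[[0,0,0,0,0,1,0.5],[0,0,0,0,0,0,0],[0,0,0,0,0,0,0],[0,0,0,0,0,0,0],[0,0,0,0,0,-1,0]]]';python3 -m crank '[[[0,0,0,0,0,0,0],[0,0,0,0,0,-20,0],[0,0,0,0,0,-30,-1],[0,0,0,0,0,-40,-1],[0,0,0,0,0,-40,-1]]]';python3 -c "
from h import *
st();go(340,120,250,91)"
```

```text
time_s: 7.1
eef_pos: [0.4344, 0.1041, 0.0406]
tcp_rot: [-2.199, -2.243, 0.0]
ft_force: [0.1, 0.3, -0.5]
width: 0.0434
time_s: 7.52
eef_pos: [0.4333, 0.104, 0.1715]
tcp_rot: [-2.197, -2.243, 0.003]
ft_force: [1.2, 0.2, -0.1]
width: 0.0614
t 7.52 pos [433.3 104.  171.5] jawdir 91.2deg tilt 0.15deg F [ 1.2  0.2 -0.1] w 0.0614 q7 1.24
turn(tool) [-0.0027  0.0003  0.003 ] shift in present axes [ 17.8 -93.2 -78.2] in final axes [ 17.6 -93.  -78.5]
```

```bash
python3 -m crank '[[[0,0,0,-25,0,-40,-1],[0,0,0,-25,0,-40,-1],[0,0,0,-25,0,-40,-1],[0,0,0,0,0,-3,-1],[0,0,0,0,0,0,-1]]]';python3 - <<'E'
from seg import *
st();p=grab("wrist");save(p,"w2")
for b in blanks(p):print([np.round(x,1) for x in b])
for th,z in [("feeder_rim",.12),("feeder",0),("cover",0),("feeder_seat",.088)]:
    for d in r.pinpoint(th,p)[:2]:print(th,round(d["score"],2),np.round(d["centre"]),np.round(toplane(p,d["centre"],z),4))
save(p,"w2z",(180,80,360,220),4.4)
E
```

```text
time_s: 7.93
eef_pos: [0.4375, 0.037, 0.2822]
tcp_rot: [2.2, 2.237, 0.007]
ft_force: [-0.1, 0.2, -1.0]
width: 0.0908
t 7.93 pos [437.5  37.  282.2] jawdir 91.0deg tilt 0.34deg F [-0.1  0.2 -1. ] w 0.0908 q7 1.43
[np.float64(392.5), np.float64(229.8), np.float64(100.1), np.float64(49.0), np.float64(23.9), np.int32(1942), array([382.9, 131. ])]
[np.float64(404.0), np.float64(-208.9), np.float64(99.0), np.float64(49.3), np.float64(19.5), np.int32(1671), array([ 89. , 136.7])]
[np.float64(472.3), np.float64(-348.4), np.float64(99.4), np.float64(49.1), np.float64(-1.9), np.int32(1002), array([ 29.8, 179.1])]
[np.float64(528.0), np.float64(269.0), np.float64(99.5), np.float64(49.6), np.float64(-22.3), np.int32(1411), array([393.5, 216.7])]
[np.float64(521.4), np.float64(-53.0), np.float64(23.0), np.float64(9.6), np.float64(87.2), np.int32(87), array([189.1, 212.3])]
[np.float64(655.6), np.float64(305.4), np.float64(78.5), np.float64(9.4), np.float64(13.9), np.int32(72), array([395.9, 282.1])]
feeder_rim 0.86 [186. 173.] [[ 0.4311 -0.0311  0.12  ]]
feeder_rim 0.57 [296. 156.] [[0.4117 0.0828 0.12  ]]
feeder 0.82 [201. 151.] [[ 0.4316 -0.0349  0.    ]]
cover 0.55 [295. 156.] [[0.4363 0.1009 0.    ]]
cover 0.32 [186. 174.] [[ 0.4662 -0.058   0.    ]]
feeder_seat 0.61 [188. 166.] [[ 0.4314 -0.0356  0.088 ]]
```

View pics/w2z.png

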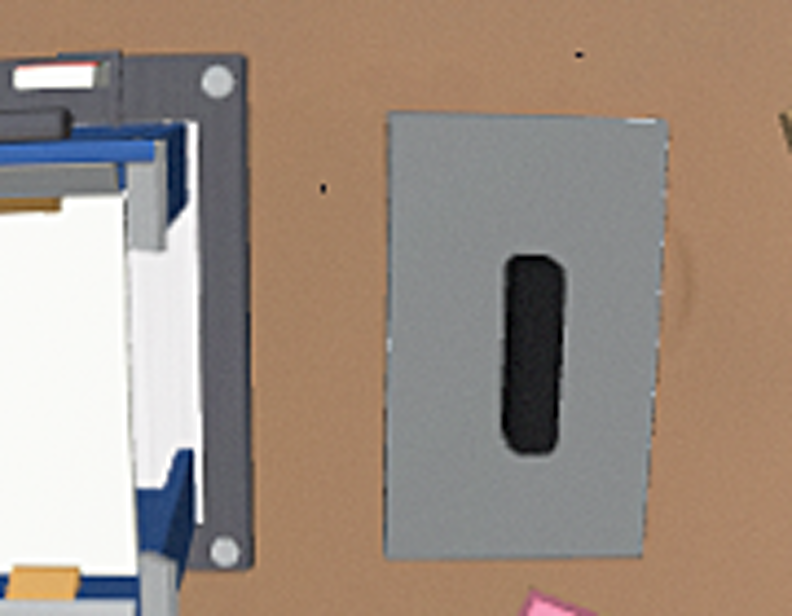

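View pics/w2.png

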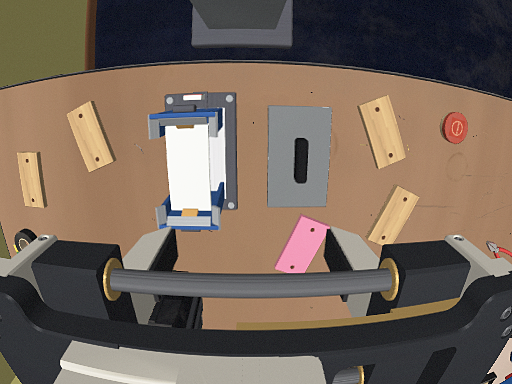

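```bash
python3 -m crank '[[[0,0,0,-25,-2,-5,-1],[0,0,0,-35,-3,-5,-1],[0,0,0,-10,0,-5,-1],[0,0,0,0,0,0,-1],[0,0,0,0,0,0,-1]]]';python3 - <<'E'
from seg import *
st();p=grab("wrist");
save(p,"w3z",(180,80,320,240),5)
for th,z in [("feeder_rim",.12),("feeder",0),("cover",0),("feeder_seat",.088)]:
    for d in r.pinpoint(th,p)[:2]:print(th,round(d["score"],2),np.round(d["centre"]),np.round(toplane(p,d["centre"],z),4))
E
```

```text
time_s: 8.6
eef_pos: [0.432, -0.0317, 0.2939]
tcp_rot: [-2.199, -2.242, 0.001]
ft_force: [1.2, 0.7, -0.2]
width: 0.092
t 8.60 pos [432.  -31.7 293.9] jawdir 91.1deg tilt 0.10deg F [ 1.2  0.7 -0.2] w 0.0920 q7 1.60
feeder_rim 0.7 [245. 176.] [[ 0.4299 -0.038   0.12  ]]
feeder 0.97 [245. 158.] [[ 0.4362 -0.0402  0.    ]]
feeder_seat 0.72 [246. 170.] [[ 0.4311 -0.0371  0.088 ]]
```

View pics/w3z.png

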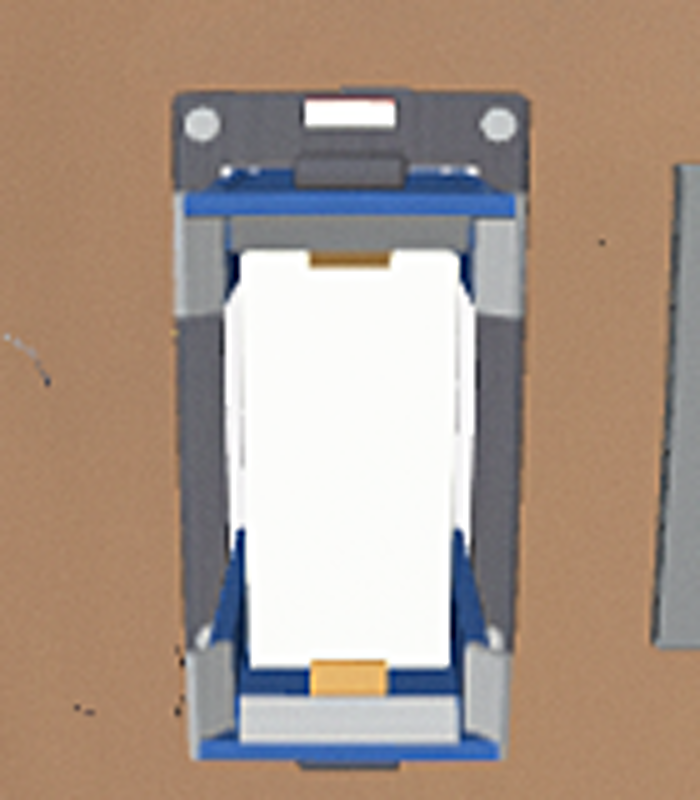

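```bash
python3 - <<'E'
from seg import *
st();p=grab("wrist")
Z=lambda P:np.array(P)/5+[180,80]
a=toplane(p,Z([(184,193),(516,193),(505,760),(197,760)]),.12)*1000
print(a.round(1),a.mean(0),np.degrees(np.arctan2(*(a[2]+a[3]-a[0]-a[1])[[1,0]])),np.linalg.norm(a[0]-a[1]))
f=toplane(p,Z([(174,92),(530,92)]),.01)*1000;print(f.round(1),f.mean(0), np.degrees(np.arctan2(*(f[1]-f[0])[[1,0]])))
c=toplane(p,Z([(311,694),(388,694)]),.103)*1000;print("far catch",c.mean(0))
c=toplane(p,Z([(309,250),(391,250)]),.111)*1000;print("near catch",c.mean(0))
# foot mask
E
```

```text
t 8.85 pos [432.1 -30.8 294.2] jawdir 91.3deg tilt 0.06deg F [-1.  -1.6 -0. ] w 0.0920 q7 1.60
[[369.7 -67.6 120. ]
 [368.1   1.1 120. ]
 [496.5   5.4 120. ]
 [498.1 -65.7 120. ]] [433.09582024 -31.68557912 120.        ] 1.3835233722756959 68.65549780918907
[[349.  -82.8  10. ]
 [346.7  16.3  10. ]] [347.87435053 -33.24180182  10.        ] 91.30205321946826
far catch [487.90518653 -30.70471065 103.        ]
near catch [382.08267117 -32.94369659 111.        ]
```

```bash
python3 - <<'E'
from seg import *
p=grab("wrist");p=grab("wrist");st();print(p["eye"])
save(p,"w4z",(180,80,320,240),5)
hsv=cv2.cvtColor(p["image"],cv2.COLOR_RGB2HSV)
m=cv2.inRange(hsv,(105,120,150),(118,255,255))
n,l,s,c=cv2.connectedComponentsWithStats(m)
for i in range(1,n):
    if s[i,4]>40:
        print(s[i]);cs,_=cv2.findContours((l==i).astype(np.uint8),0,cv2.CHAIN_APPROX_NONE)
        w=toplane(p,cs[0][:,0,:],.12)[:,:2].astype(np.float32)*1000;print(cv2.minAreaRect(w))
        print(toplane(p,[[s[i,0]-.5,s[i,1]-.5],[s[i,0]+s[i,2]-.5,s[i,1]+s[i,3]-.5]],.12)*1000)
E
```

```text
t 9.00 pos [432.2 -31.4 294.5] jawdir 91.2deg tilt 0.02deg F [-0.5  0.1  0.4] w 0.0918 q7 1.60
[ 0.34739358 -0.03382147  0.42868515]
[217 118  66   5 278]
((370.6729736328125, -34.13083267211914), (4.39058780670166, 67.3456802368164), 1.2162798643112183)
[[ 3.68669940e+02 -6.83152249e+01  1.20000000e+02]
 [ 3.72439822e+02  1.18619117e-01  1.20000000e+02]]
[220 227  59   4 135]
((493.149169921875, -32.12767791748047), (3.8320324420928955, 66.77457427978516), 1.2771748304367065)
[[491.36799963 -65.96188858 120.        ]
 [494.95282271   1.91090167 120.        ]]
```

```bash
python3 -c "
from h import *
go(472.5,-348.4,80,88)"
```

```text
turn(tool) [-0.0004 -0.0001  0.0563] shift in present axes [-317.8   33.6  214.5] in final axes [-315.4   51.3  214.5]
```

```bash
python3 -m crank '[[[0,0,0.055,-40,0,0,-1],[0,0,0,-40,0,0,-1],[0,0,0,-40,5,0,-1],[0,0,0,-33,7,20,-1],[0,0,0,-33,7,20,-1]]]';python3 -m crank '[[[0,0,0,-33,7,20,-1],[0,0,0,-33,7,20,-1],[0,0,0,-33,7,20,-1],[0,0,0,-33,7,20,-1],[0,0,0,0,0,20,-1]]]'; python3 -c "
from h import *
st();go(472.5,-348.4,80,88)"
```

```text
time_s: 9.42
eef_pos: [0.448, -0.221, 0.2556]
tcp_rot: [2.257, 2.179, 0.002]
ft_force: [1.0, 0.6, -0.3]
width: 0.0919
time_s: 9.83
eef_pos: [0.4699, -0.3596, 0.1539]
tcp_rot: [2.263, 2.172, -0.005]
ft_force: [-0.7, -0.9, 0.2]
width: 0.0919
t 9.83 pos [ 469.9 -359.6  153.9] jawdir 87.6deg tilt 0.35deg F [-0.7 -0.9  0.2] w 0.0919 q7 2.21
turn(tool) [ 0.0014  0.0059 -0.0063] shift in present axes [11.7  2.  73.9] in final axes [11.3  2.2 73.9]
```

```bash
python3 -m crank '[[[0,0,0,0,0,20,-1],[0,0,0,0,0,20,-1],[0,0,0,0,0,20,-1],[0,0,0,0,0,10,-1],[0,0,0,0,0,0,-1]]]'; python3 - <<'E'
from seg import *
st();p=grab("wrist")
for b in blanks(p):print([np.round(x,1) for x in b])
st();go(472.5,-348.4,27,88);save(p,"w5")
E
```

```text
time_s: 10.25
eef_pos: [0.4689, -0.3501, 0.0821]
tcp_rot: [-2.256, -2.179, 0.001]
ft_force: [-0.0, 0.1, -0.4]
width: 0.0923
t 10.25 pos [ 468.9 -350.1   82.1] jawdir 88.0deg tilt 0.29deg F [-0.   0.1 -0.4] w 0.0923 q7 2.22
[np.float64(403.9), np.float64(-208.0), np.float64(99.4), np.float64(49.1), np.float64(19.4), np.int32(5895), array([426.9, 124.9])]
[np.float64(471.5), np.float64(-348.2), np.float64(96.9), np.float64(49.0), np.float64(-2.2), np.int32(7565), array([253.8, 211.4])]
[np.float64(543.2), np.float64(-217.3), np.float64(33.1), np.float64(3.5), np.float64(9.0), np.int32(62), array([397.5, 281.9])]
t 10.30 pos [ 469.8 -350.8   83.7] jawdir 88.0deg tilt 0.15deg F [-0.2 -0.3  0.1] w 0.0917 q7 2.22
turn(tool) [-0.0022 -0.0014  0.0005] shift in present axes [ 2.5  2.8 56.7] in final axes [ 2.5  2.6 56.7]
```

View pics/w5.png

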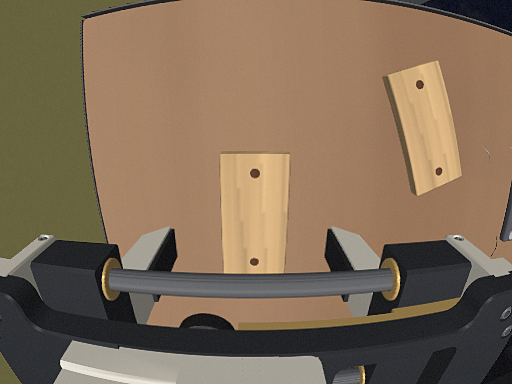

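```bash
python3 -m crank '[[[0,0,0,2,3,20,-1],[0,0,0,0,0,20,-1],[0,0,0,0,0,12,-1],[0,0,0,0,0,4,-1],[0,0,0,0,0,0,-1]]]'; python3 -c "
from h import *
st();go(473,-348.2,27.5,88)"
```

```text
time_s: 10.72
eef_pos: [0.4732, -0.3495, 0.0285]
tcp_rot: [-2.259, -2.182, 0.001]
ft_force: [-0.4, 0.0, 0.0]
width: 0.0915
t 10.72 pos [ 473.2 -349.5   28.5] jawdir 88.0deg tilt 0.06deg F [-0.4  0.   0. ] w 0.0915 q7 2.23
turn(tool) [-0.0009 -0.0004  0.0002] shift in present axes [ 1.3 -0.2  1. ] in final axes [ 1.3 -0.2  1. ]
```

```bash
python3 -m crank '[[[0,0,0,1,0,1,1],[0,0,0,0,0,0,1],[0,0,0,0,0,0,1],[0,0,0,0,0,0,1],[0,0,0,0,0,0,1]]]';python3 -m crank '[[[0,0,0,0,0,0,1],[0,0,0,0,0,0,1],[0,0,0,0,0,0,1],[0,0,0,0,0,0,1]]]'; python3 -c "
from h import *
st()"
```

```text
time_s: 11.13
eef_pos: [0.4738, -0.3489, 0.0283]
tcp_rot: [2.259, 2.182, 0.0]
ft_force: [1.0, -0.8, -0.1]
width: 0.0633
time_s: 11.47
eef_pos: [0.4735, -0.3487, 0.0279]
tcp_rot: [2.26, 2.182, 0.0]
ft_force: [-0.6, 1.0, 3.3]
width: 0.0494
t 11.47 pos [ 473.5 -348.7   27.9] jawdir 88.0deg tilt 0.01deg F [-0.6  1.   3.3] w 0.0494 q7 2.23
```

```bash
python3 -m crank '[[[0,0,0,0,0,-20,1],[0,0,0,0,0,-35,1],[0,0,0,0,0,-40,1],[0,0,0,0,0,-40,1],[0,0,0,0,0,-40,1]]]'; python3 -c "
from h import *
st();go(432.5,-33.3,200,91.1)"
```

```text
time_s: 11.88
eef_pos: [0.4729, -0.3484, 0.2041]
tcp_rot: [-2.259, -2.182, 0.001]
ft_force: [1.4, -0.5, -0.8]
width: 0.0497
t 11.88 pos [ 472.9 -348.4  204.1] jawdir 88.0deg tilt 0.06deg F [ 1.4 -0.5 -0.8] w 0.0497 q7 2.19
turn(tool) [-0.0009 -0.0005 -0.0542] shift in present axes [313.4 -51.4   4.3] in final axes [315.8 -34.3   4.1]
```

```bash
python3 -m crank '[[[0,0,-0.054,30,-4,0,1],[0,0,0,38,-4,0,1],[0,0,0,38,-4,0,1],[0,0,0,38,-4,0,1],[0,0,0,38,-4,0,1]]]';python3 -m crank '[[[0,0,0,38,-4,0,1],[0,0,0,38,-4,0,1],[0,0,0,35,-4,0,1],[0,0,0,20,-2,0,1],[0,0,0,3,0,0,1]]]'; python3 -m crank '[[[0,0,0,0,0,0,1],[0,0,0,0,0,0,1]]]'; python3 -c "
from h import *
st();go(432.5,-33.3,200,91.1)
p=grab('wrist');save(p,'w6')"
```

```text
time_s: 12.3
eef_pos: [0.4509, -0.1653, 0.2027]
tcp_rot: [2.2, 2.242, 0.0]
ft_force: [1.1, 1.0, -0.0]
width: 0.0497
time_s: 12.72
eef_pos: [0.4342, -0.0286, 0.2027]
tcp_rot: [-2.192, -2.249, -0.001]
ft_force: [0.2, 0.2, -0.3]
width: 0.0496
time_s: 12.88
eef_pos: [0.4352, -0.034, 0.2027]
tcp_rot: [2.2, 2.242, -0.0]
ft_force: [-0.4, 0.4, -0.6]
width: 0.0496
t 12.88 pos [435.2 -34.  202.7] jawdir 91.1deg tilt 0.04deg F [-0.4  0.4 -0.6] w 0.0496 q7 1.60
turn(tool) [ 0.0002  0.0006 -0.0002] shift in present axes [ 0.8 -2.7  2.7] in final axes [ 0.8 -2.7  2.7]
```

View pics/w6.png

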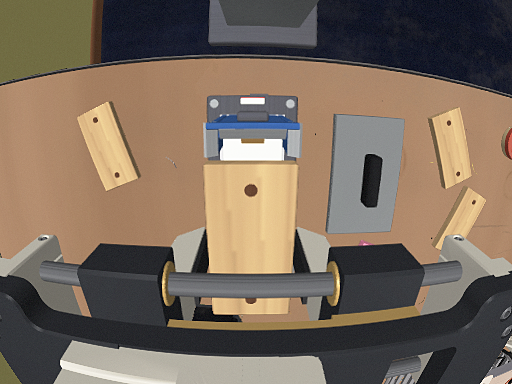

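```bash
python3 - <<'E'
from seg import *
p=grab("wrist");st()
print(toplane(p,[[203.5,163.5],[298,163.5]],.187)*1000)
go(432.5,-33.3,145,91.1)
E
```

```text
t 12.98 pos [435.2 -34.7 202.7] jawdir 91.0deg tilt 0.03deg F [-0.2  0.5 -0.2] w 0.0501 q7 1.60
[[384.58940092 -60.51757055 187.        ]
 [383.70807789 -11.33722165 187.        ]]
turn(tool) [ 0.0001  0.0005 -0.0025] shift in present axes [ 1.5 -2.7 57.7] in final axes [ 1.5 -2.7 57.7]
```

```bash
python3 -m crank '[[[0,0,0,1.7,-2.2,15,1],[0,0,0,0,0,20,1],[0,0,0,0,0,15,1],[0,0,0,0,0,8,1],[0,0,0,0,0,0,1]]]'; python3 -m crank '[[[0,0,0,0,0,5,1],[0,0,0,0,0,3,1],[0,0,0,0,0,3,1],[0,0,0,0,0,3,1],[0,0,0,0,0,3,1]]]';python3 -c "
from h import *
st();save(grab('side'),'s4',(230,100,350,230),4.5)"
```

```text
time_s: 13.4
eef_pos: [0.4315, -0.0327, 0.1431]
tcp_rot: [-2.201, -2.239, 0.004]
ft_force: [-1.2, 0.6, -0.1]
width: 0.0501
time_s: 13.82
eef_pos: [0.4336, -0.0315, 0.1282]
tcp_rot: [2.199, 2.242, 0.002]
ft_force: [-0.1, -0.4, 0.3]
width: 0.0499
t 13.82 pos [433.6 -31.5 128.2] jawdir 91.1deg tilt 0.11deg F [-0.1 -0.4  0.3] w 0.0499 q7 1.60
```

View pics/s4.png

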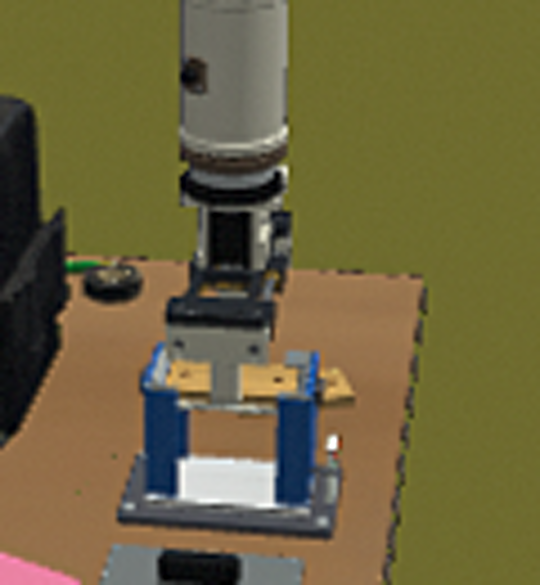

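```bash
python3 -m crank '[[[0,0,0,0,0,3,1],[0,0,0,0,0,3,1],[0,0,0,0,0,3,1],[0,0,0,0,0,3,1],[0,0,0,0,0,0,1]]]';python3 -c "
from h import *
st();save(grab('side'),'s5',(230,100,350,230),4.5);p=grab('wrist');save(p,'w7')"
```

```text
time_s: 14.28
eef_pos: [0.4329, -0.0315, 0.1156]
tcp_rot: [2.2, 2.243, 0.0]
ft_force: [0.0, 0.9, 5.4]
width: 0.0493
t 14.28 pos [432.9 -31.5 115.6] jawdir 91.1deg tilt 0.01deg F [0.  0.9 5.4] w 0.0493 q7 1.59
```

View pics/s5.png

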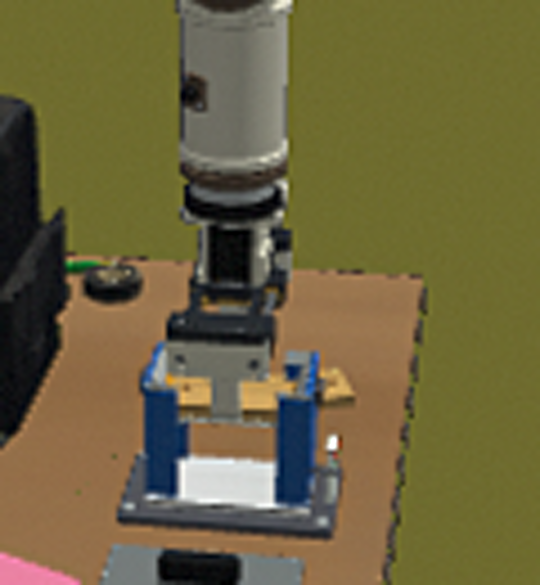

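View pics/w7.png

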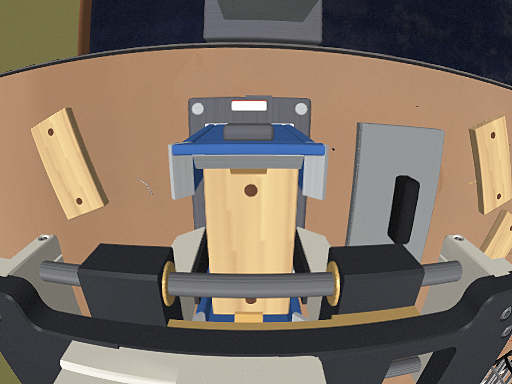

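```bash
python3 -m crank '[[[0,0,0,0,0,2,1],[0,0,0,0,0,1,1],[0,0,0,0,0,0,1]]]';python3 -c "
from h import *
st()"; python3 -m crank '[[[0,0,0,0,0,0,-0.6],[0,0,0,0,0,0,-1],[0,0,0,0,0,0,-1],[0,0,0,0,0,0,-1]]]';python3 -c "
from h import *
st();save(grab('side'),'s6',(230,100,350,230),4.5);p=grab('wrist');save(p,'w8',(160,80,340,330),3)"
```

```text
time_s: 14.63
eef_pos: [0.4329, -0.0314, 0.1128]
tcp_rot: [2.2, 2.243, 0.0]
ft_force: [-0.2, 0.2, 5.9]
width: 0.05
t 14.63 pos [432.9 -31.4 112.8] jawdir 91.1deg tilt 0.01deg F [-0.2  0.2  5.9] w 0.0500 q7 1.59
time_s: 14.97
eef_pos: [0.4325, -0.0314, 0.1125]
tcp_rot: [-2.2, -2.242, 0.0]
ft_force: [-0.2, -0.5, -1.1]
width: 0.0718
t 14.97 pos [432.5 -31.4 112.5] jawdir 91.1deg tilt 0.03deg F [-0.2 -0.5 -1.1] w 0.0718 q7 1.59
```

View pics/s6.png

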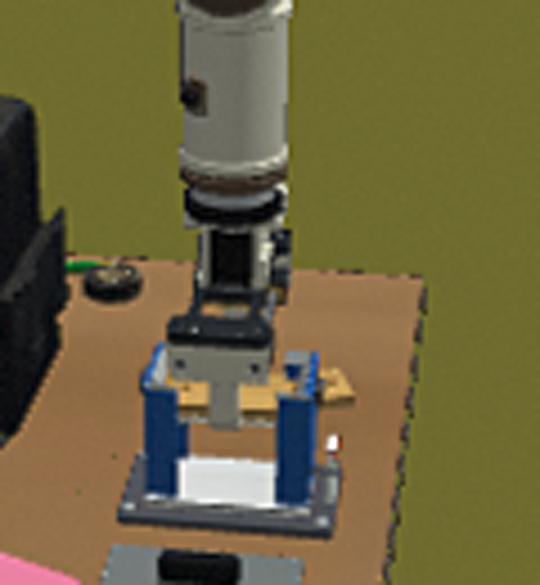

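View pics/w8.png

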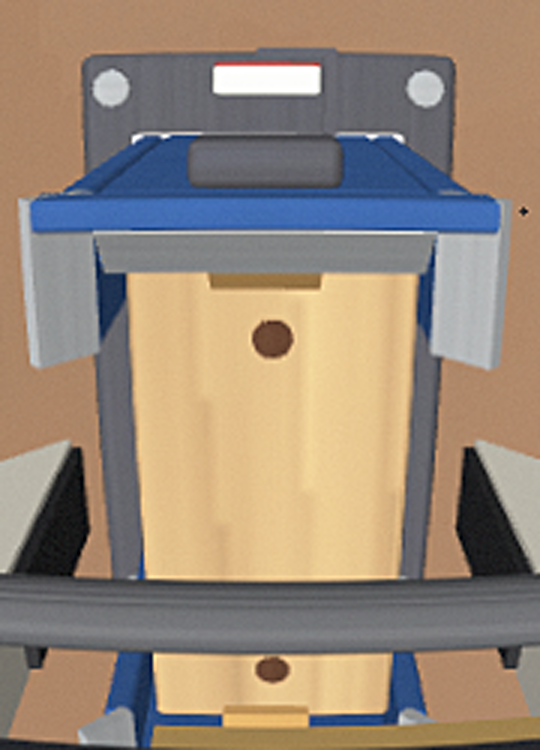

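```bash
python3 -m crank '[[[0,0,0,0,0,-5,-1],[0,0,0,0,0,-20,-1],[0,0,0,0,0,-35,-1],[0,0,0,0,0,-20,-1],[0,0,0,-10,0,0,-1]]]'; python3 -c "
from h import *
st();go(404,-208.3,80,109.4)"
```

```text
time_s: 15.48
eef_pos: [0.436, -0.0401, 0.197]
tcp_rot: [2.194, 2.242, 0.009]
ft_force: [0.7, 0.3, -0.5]
width: 0.092
t 15.48 pos [436.  -40.1 197. ] jawdir 91.2deg tilt 0.45deg F [ 0.7  0.3 -0.5] w 0.0920 q7 1.62
turn(tool) [ 0.0079  0.0008 -0.3169] shift in present axes [-167.5  -36.6  116.7] in final axes [-148.   -86.1  117. ]
```

```bash
python3 -m crank '[[[0,0,0,-40,-9,0,-1],[0,0,0,-40,-9,0,-1],[0,0,0,-40,-9,5,-1],[0,0,-0.11,-38,-8,25,-1],[0,0,-0.11,0,0,30,-1]]]';python3 -m crank '[[[0,0,-0.095,0,0,30,-1],[0,0,0,0,0,20,-1],[0,0,0,0,0,0,-1],[0,0,0,0,0,0,-1]]]'; python3 - <<'E'
from seg import *
p=grab("wrist")
for b in blanks(p):print([np.round(x,1) for x in b])
st();go(404,-208.3,27.5,109.4);save(p,"w9")
E
```

```text
time_s: 15.9
eef_pos: [0.4026, -0.202, 0.1386]
tcp_rot: [1.952, 2.451, -0.002]
ft_force: [0.7, -0.4, 0.7]
width: 0.0917
time_s: 16.23
eef_pos: [0.4011, -0.1935, 0.0861]
tcp_rot: [-1.832, -2.548, 0.001]
ft_force: [0.5, 0.1, 0.2]
width: 0.0921
[np.float64(404.2), np.float64(-208.7), np.float64(99.5), np.float64(49.4), np.float64(19.4), np.int32(7773), array([231. , 204.2])]
[np.float64(510.9), np.float64(-300.9), np.float64(43.3), np.float64(5.0), np.float64(5.6), np.int32(70), array([104. , 280.6])]
[np.float64(513.2), np.float64(280.4), np.float64(75.5), np.float64(33.6), np.float64(18.7), np.int32(187), array([503.6, 352.3])]
t 16.28 pos [ 402.3 -193.8   87.2] jawdir 108.6deg tilt 0.04deg F [0.7 0.5 0.6] w 0.0917 q7 2.32
turn(tool) [-0.0006 -0.0004 -0.0138] shift in present axes [-14.3  -3.   59.7] in final axes [-14.2  -3.2  59.7]
```

View pics/w9.png

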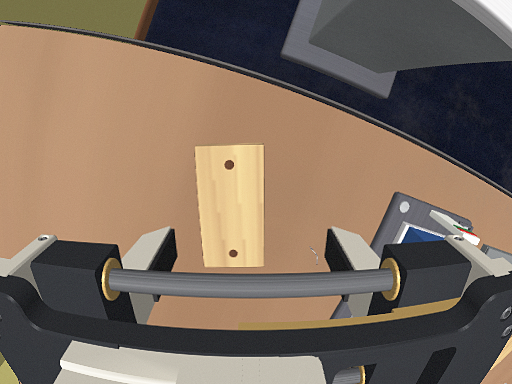

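```bash
python3 -m crank '[[[0,0,-0.013,-14.3,-3,20,-1],[0,0,0,0,0,20,-1],[0,0,0,0,0,12,-1],[0,0,0,0,0,7,-1],[0,0,0,0,0,0,-1]]]'; python3 -c "
from h import *
st();go(404.2,-208.6,27.5,109.4)"
```

```text
time_s: 16.7
eef_pos: [0.4044, -0.2081, 0.0281]
tcp_rot: [1.815, 2.564, 0.0]
ft_force: [-0.0, 0.6, 0.1]
width: 0.0917
t 16.70 pos [ 404.4 -208.1   28.1] jawdir 109.4deg tilt 0.00deg F [-0.   0.6  0.1] w 0.0917 q7 2.38
turn(tool) [ 0. -0.  0.] shift in present axes [-0.4 -0.4  0.6] in final axes [-0.4 -0.4  0.6]
```

```bash
python3 -m crank '[[[0,0,0,0,0,0,1],[0,0,0,0,0,0,1],[0,0,0,0,0,0,1],[0,0,0,0,0,0,1],[0,0,0,0,0,0,1]]]';python3 -m crank '[[[0,0,0,0,0,0,1],[0,0,0,0,0,0,1],[0,0,0,0,0,0,1],[0,0,0,0,0,0,1]]]'; python3 -m crank '[[[0,0,0,0,0,-20,1],[0,0,0,0,0,-35,1],[0,0,0,0,0,-40,1],[0,0,0,0,0,-40,1],[0,0,0,0,0,-40,1]]]';python3 -c "
from h import *
st();go(432.5,-32,200,91.1)"
```

```text
time_s: 17.12
eef_pos: [0.4046, -0.2082, 0.0285]
tcp_rot: [1.815, 2.563, 0.001]
ft_force: [0.5, 0.3, 0.3]
width: 0.0629
time_s: 17.45
eef_pos: [0.4042, -0.2081, 0.0281]
tcp_rot: [1.816, 2.564, 0.0]
ft_force: [0.8, 1.2, 3.8]
width: 0.0496
time_s: 17.87
eef_pos: [0.4033, -0.2079, 0.2044]
tcp_rot: [-1.815, -2.563, 0.0]
ft_force: [1.0, -0.9, -1.8]
width: 0.0498
t 17.87 pos [ 403.3 -207.9  204.4] jawdir 109.4deg tilt 0.07deg F [ 1.  -0.9 -1.8] w 0.0498 q7 2.34
turn(tool) [-0.0011 -0.0007  0.3191] shift in present axes [156.2  85.9   4.5] in final axes [175.3  32.6   4.4]
```

```bash
python3 -m crank '[[[0,0,0.11,0,0,0,1],[0,0,0.11,0,0,0,1],[0,0,0.099,30,6,0,1],[0,0,0,38,7,0,1],[0,0,0,38,7,0,1]]]';python3 -m crank '[[[0,0,0,38,7,0,1],[0,0,0,25,4,0,1],[0,0,0,6,1,0,1],[0,0,0,0,0,0,1],[0,0,0,0,0,0,1]]]'; python3 - <<'E'
from seg import *
p=grab("wrist")
st();go(432.5,-32,145,91.1);save(p,"w10",(180,80,360,220),4)
E
```

```text
time_s: 18.28
eef_pos: [0.4186, -0.1009, 0.2029]
tcp_rot: [2.204, 2.239, -0.0]
ft_force: [2.1, -0.1, -0.8]
width: 0.0497
time_s: 18.7
eef_pos: [0.4294, -0.0328, 0.2027]
tcp_rot: [-2.199, -2.243, 0.001]
ft_force: [0.2, -0.2, -0.6]
width: 0.0496
t 18.75 pos [429.4 -33.6 202.7] jawdir 91.0deg tilt 0.05deg F [-0.4 -0.6 -1.7] w 0.0496 q7 1.60
turn(tool) [-0.0007  0.0006 -0.0012] shift in present axes [ 1.6  3.2 57.7] in final axes [ 1.5  3.2 57.7]
```

View pics/w10.png

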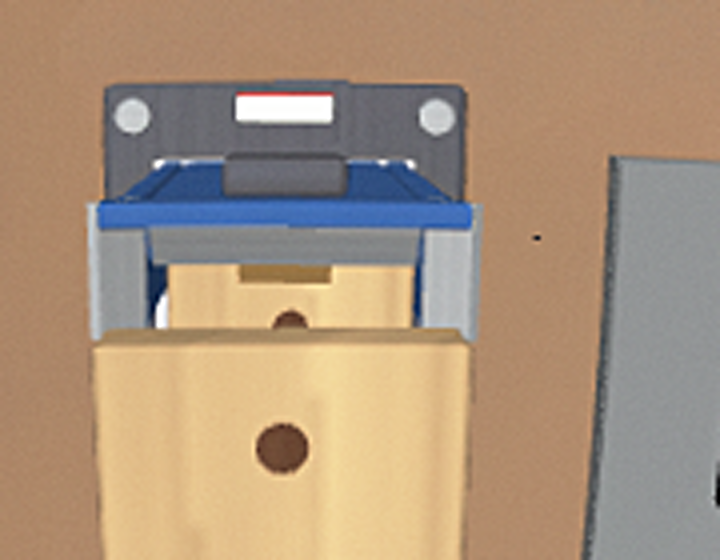

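```bash
python3 - <<'E'
from seg import *
p=grab("wrist");st()
print(toplane(p,[[203.5,166.5],[297.5,166.5]],.187)*1000)
go(432.5,-32,145,91.1)
E
```

```text
t 18.80 pos [429.4 -33.9 202.8] jawdir 91.0deg tilt 0.05deg F [-0.1 -1.  -1.4] w 0.0495 q7 1.60
[[380.37241386 -59.60908039 187.        ]
 [379.47129578 -10.53763003 187.        ]]
turn(tool) [-0.0006  0.0005 -0.0022] shift in present axes [ 1.8  3.2 57.8] in final axes [ 1.8  3.2 57.8]
```

```bash
python3 -m crank '[[[0,0,-0.002,1.6,2.6,15,1],[0,0,0,0,0,20,1],[0,0,0,0,0,15,1],[0,0,0,0,0,8,1],[0,0,0,0,0,0,1]]]'; python3 -m crank '[[[0,0,0,0,0,5,1],[0,0,0,0,0,4,1],[0,0,0,0,0,4,1],[0,0,0,0,0,4,1],[0,0,0,0,0,0,1]]]';python3 -m crank '[[[0,0,0,0,0,4,1],[0,0,0,0,0,4,1],[0,0,0,0,0,4,1],[0,0,0,0,0,3,1],[0,0,0,0,0,0,1]]]';python3 -c "
from h import *
st()"
```

```text
time_s: 19.22
eef_pos: [0.4308, -0.0318, 0.1434]
tcp_rot: [-2.198, -2.241, 0.004]
ft_force: [-0.4, -0.2, -0.5]
width: 0.0497
time_s: 19.63
eef_pos: [0.4331, -0.0314, 0.1285]
tcp_rot: [2.198, 2.242, 0.001]
ft_force: [1.1, -3.1, -1.2]
width: 0.0495
time_s: 20.05
eef_pos: [0.4331, -0.0314, 0.1136]
tcp_rot: [2.198, 2.243, 0.001]
ft_force: [-1.1, -3.0, 5.5]
width: 0.0497
t 20.05 pos [433.1 -31.4 113.6] jawdir 91.2deg tilt 0.11deg F [-1.1 -3.   5.5] w 0.0497 q7 1.59
```

```bash
python3 -m crank '[[[0,0,0,0,0,1.5,1],[0,0,0,0,0,0,1],[0,0,0,0,0,0,-0.6],[0,0,0,0,0,0,-1],[0,0,0,0,0,0,-1]]]';python3 -m crank '[[[0,0,0,0,0,0,-1],[0,0,0,0,0,0,-1]]]';python3 -c "
from h import *
st();save(grab('side'),'s7',(230,100,350,230),4.5);p=grab('wrist');save(p,'w11',(160,80,340,330),3)"
```

```text
time_s: 20.47
eef_pos: [0.4326, -0.0302, 0.1117]
tcp_rot: [2.197, 2.246, 0.001]
ft_force: [-0.2, 0.1, 0.2]
width: 0.065
time_s: 20.63
eef_pos: [0.4323, -0.0303, 0.1114]
tcp_rot: [-2.197, -2.245, -0.0]
ft_force: [0.4, 0.2, -0.2]
width: 0.0781
t 20.63 pos [432.3 -30.3 111.4] jawdir 91.3deg tilt 0.02deg F [ 0.4  0.2 -0.2] w 0.0781 q7 1.59
```

View pics/w11.png

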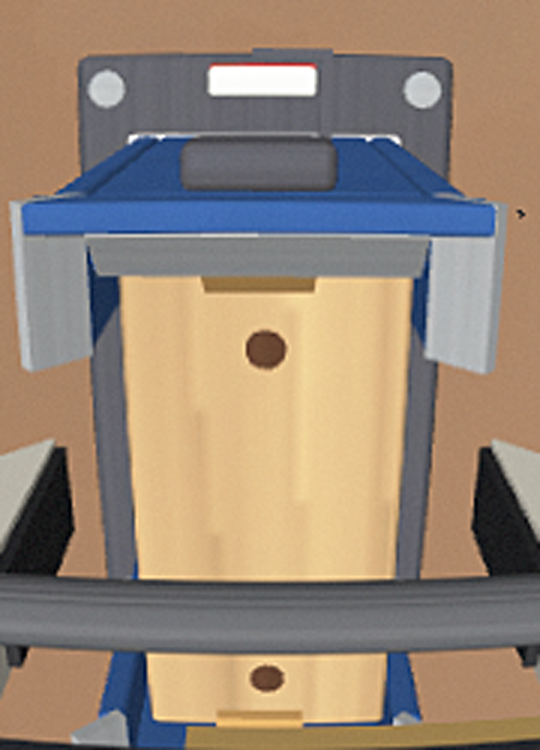

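View pics/s7.png

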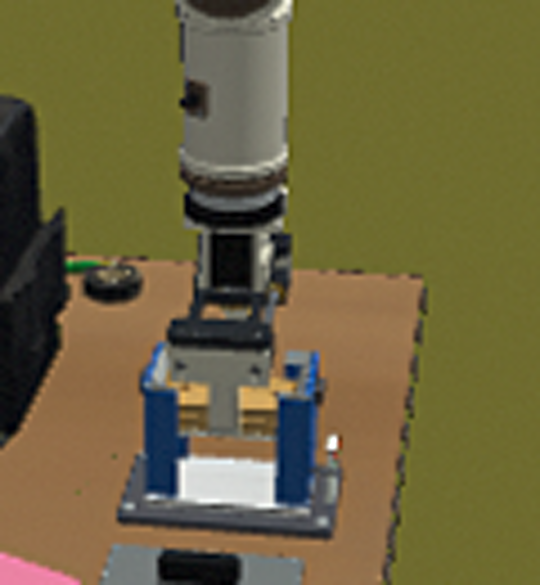

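```bash
python3 -m crank '[[[0,0,0,-2,0,-10,-1],[0,0,0,0,0,-25,-1],[0,0,0,0,0,-30,-1],[0,0,0,0,0,-25,-1],[0,0,0,20,0,0,-1]]]'; python3 -c "
from h import *
st();go(392.3,229.8,85,113.8)"
```

```text
time_s: 21.15
eef_pos: [0.4352, -0.0156, 0.206]
tcp_rot: [2.198, 2.235, 0.007]
ft_force: [0.6, 0.3, -1.0]
width: 0.0919
t 21.15 pos [435.2 -15.6 206. ] jawdir 90.9deg tilt 0.48deg F [ 0.6  0.3 -1. ] w 0.0919 q7 1.55
turn(tool) [ 0.0078  0.0033 -0.3991] shift in present axes [246.2 -39.9 120.3] in final axes [241.8  59.8 121. ]
```

```bash
python3 -m crank '[[[0,0,0,40,-6,0,-1],[0,0,0,40,-7,0,-1],[0,0,0,40,-7,0,-1],[0,0,0,40,-7,15,-1],[0,0,0,40,-7,25,-1]]]';python3 -m crank '[[[0,0,-0.12,36,-6,25,-1],[0,0,-0.12,0,0,25,-1],[0,0,-0.12,0,0,20,-1],[0,0,-0.039,0,0,5,-1],[0,0,0,0,0,0,-1]]]';python3 -m crank '[[[0,0,0,0,0,0,-1]]]'; python3 - <<'E'
from seg import *
p=grab("wrist")
for b in blanks(p):print([np.round(x,1) for x in b])
st();go(392.3,229.8,27.5,113.8);save(p,"w12")
E
```

```text
time_s: 21.57
eef_pos: [0.3959, 0.1834, 0.1668]
tcp_rot: [2.196, 2.244, 0.009]
ft_force: [0.7, -0.3, -0.4]
width: 0.0913
time_s: 21.98
eef_pos: [0.3869, 0.2135, 0.0898]
tcp_rot: [-1.705, -2.636, 0.005]
ft_force: [-0.2, -0.6, 0.9]
width: 0.0916
time_s: 22.07
eef_pos: [0.3883, 0.2139, 0.0914]
tcp_rot: [-1.711, -2.634, 0.001]
ft_force: [-0.4, -0.4, 0.1]
width: 0.0917
[np.float64(391.1), np.float64(228.6), np.float64(99.4), np.float64(49.8), np.float64(23.9), np.int32(6908), array([266.4, 215.2])]
[np.float64(476.1), np.float64(271.7), np.float64(88.2), np.float64(35.0), np.float64(-57.8), np.int32(1354), array([276.1, 312.3])]
t 22.12 pos [388.9 214.1  92. ] jawdir 114.0deg tilt 0.03deg F [-0.   0.2 -0. ] w 0.0918 q7 1.26
turn(tool) [ 0.0004 -0.0002  0.003 ] shift in present axes [13.   9.5 64.5] in final axes [13.   9.5 64.5]
```

View pics/w12.png

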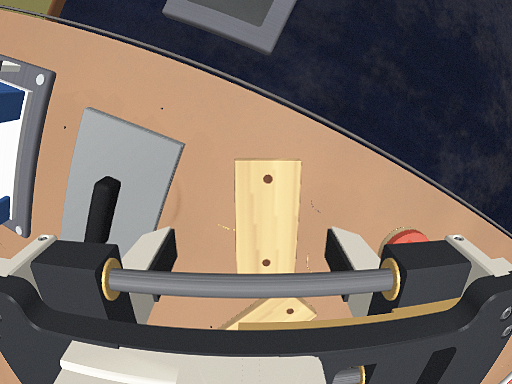

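```bash
python3 -c "
from h import *
go(391.7,229.1,27.5,113.9)"; python3 -m crank '[[[0,0,0,12.5,9,20,-1],[0,0,0,0,0,20,-1],[0,0,0,0,0,17,-1],[0,0,0,0,0,7,-1],[0,0,0,0,0,0,-1]]]'; python3 -c "
from h import *
st();go(391.7,229.1,27.5,113.9)"
```

```text
turn(tool) [ 0.0004 -0.0002  0.0013] shift in present axes [12.6  8.7 64.5] in final axes [12.6  8.7 64.5]
time_s: 22.53
eef_pos: [0.3913, 0.2286, 0.0271]
tcp_rot: [-1.71, -2.635, 0.002]
ft_force: [-0.6, 0.6, 0.6]
width: 0.0917
t 22.53 pos [391.3 228.6  27.1] jawdir 114.0deg tilt 0.09deg F [-0.6  0.6  0.6] w 0.0917 q7 1.17
turn(tool) [-0.0015  0.0003  0.0022] shift in present axes [ 0.3  0.6 -0.4] in final axes [ 0.3  0.6 -0.4]
```

```bash
python3 -m crank '[[[0,0,0,0,0,-0.5,1],[0,0,0,0,0,0,1],[0,0,0,0,0,0,1],[0,0,0,0,0,0,1],[0,0,0,0,0,0,1]]]';python3 -m crank '[[[0,0,0,0,0,0,1],[0,0,0,0,0,0,1],[0,0,0,0,0,0,1],[0,0,0,0,0,0,1]]]'; python3 -m crank '[[[0,0,0,0,0,-20,1],[0,0,0,0,0,-35,1],[0,0,0,0,0,-40,1],[0,0,0,0,0,-40,1],[0,0,0,0,0,-40,1]]]';python3 -c "
from h import *
st();go(432.5,-32,200,91.2)"
```

```text
time_s: 22.95
eef_pos: [0.3922, 0.2292, 0.0289]
tcp_rot: [1.709, 2.635, 0.002]
ft_force: [-0.7, -0.3, 0.1]
width: 0.0632
time_s: 23.28
eef_pos: [0.3918, 0.2291, 0.0284]
tcp_rot: [1.709, 2.636, 0.0]
ft_force: [-0.9, -1.2, 3.3]
width: 0.0498
time_s: 23.7
eef_pos: [0.3908, 0.2287, 0.2046]
tcp_rot: [-1.708, -2.635, 0.001]
ft_force: [1.2, 0.2, -1.4]
width: 0.0495
t 23.70 pos [390.8 228.7 204.6] jawdir 114.1deg tilt 0.08deg F [ 1.2  0.2 -1.4] w 0.0495 q7 1.32
turn(tool) [-1.400e-03 -1.000e-04  3.998e-01] shift in present axes [-255.   -68.4    4.5] in final axes [-261.6   36.2    4.6]
```

```bash
python3 -m crank '[[[0,0,0.11,0,0,0,1],[0,0,0.11,0,0,0,1],[0,0,0.11,0,0,0,1],[0,0,0.07,-28,4,0,1],[0,0,0,-38,5,0,1]]]';python3 -m crank '[[[0,0,0,-38,5,0,1],[0,0,0,-38,5,0,1],[0,0,0,-38,5,0,1],[0,0,0,-38,6,0,1],[0,0,0,-30,5,0,1]]]';python3 -m crank '[[[0,0,0,-11,1,0,1],[0,0,0,-2,0,0,1],[0,0,0,0,0,0,1],[0,0,0,0,0,0,1]]]'; python3 - <<'E'
from seg import *
p=grab("wrist")
st();go(432.5,-32,145,91.2);save(p,"w13",(180,80,360,220),4)
E
```

```text
time_s: 24.12
eef_pos: [0.4039, 0.1661, 0.2034]
tcp_rot: [-2.195, -2.246, -0.004]
ft_force: [1.0, -0.9, -1.0]
width: 0.0496
time_s: 24.53
eef_pos: [0.4333, -0.0209, 0.2031]
tcp_rot: [2.2, 2.242, -0.001]
ft_force: [1.0, 0.4, -0.3]
width: 0.0495
time_s: 24.87
eef_pos: [0.4346, -0.0295, 0.2029]
tcp_rot: [-2.197, -2.245, -0.0]
ft_force: [-0.4, 1.0, -0.4]
width: 0.0495
t 24.92 pos [434.7 -29.2 203. ] jawdir 91.3deg tilt 0.05deg F [-0.4  0.1 -0.3] w 0.0494 q7 1.59
turn(tool) [-0.0005 -0.0007  0.0018] shift in present axes [-2.8 -2.2 58. ] in final axes [-2.8 -2.2 58. ]
```

View pics/w13.png

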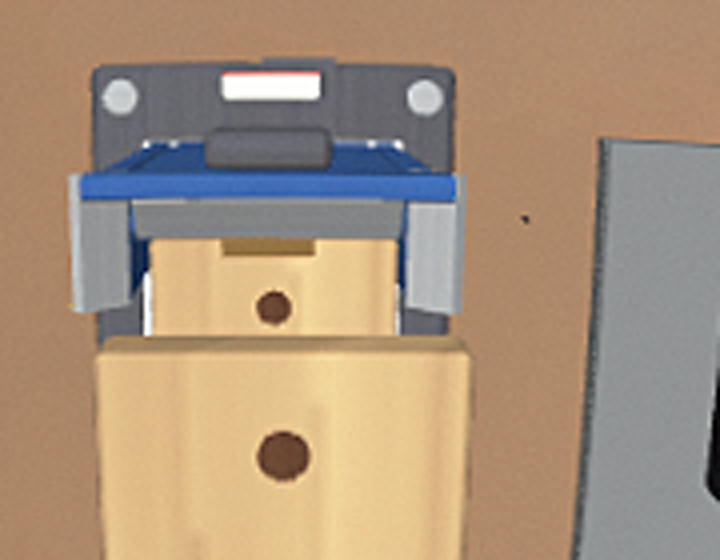

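```bash
python3 - <<'E'
from seg import *
p=grab("wrist");st()
e=toplane(p,[[204,168.2],[297.5,168.2]],.187)*1000;print(e,e.mean(0)+[50,1.05,0])
E
```

```text
t 24.97 pos [434.7 -29.1 203. ] jawdir 91.3deg tilt 0.04deg F [ 0.2 -0.9 -0.2] w 0.0497 q7 1.59
[[386.71860578 -55.20294476 187.        ]
 [385.6006844   -6.2619812  187.        ]] [436.15964509 -29.68246298 187.        ]
```

```bash
python3 -m crank '[[[0,0,0.002,-2.9,-3.3,15,1],[0,0,0,0,0,20,1],[0,0,0,0,0,15,1],[0,0,0,0,0,8,1],[0,0,0,0,0,0,1]]]'; python3 -m crank '[[[0,0,0,0,0,5,1],[0,0,0,0,0,4,1],[0,0,0,0,0,4,1],[0,0,0,0,0,4,1],[0,0,0,0,0,0,1]]]';python3 -c "
from h import *
st()";python3 -m crank '[[[0,0,0,0,0,4,1],[0,0,0,0,0,4,1],[0,0,0,0,0,4,1],[0,0,0,0,0,4,1],[0,0,0,0,0,0,1]]]';python3 -c "
from h import *
st()"
```

```text
time_s: 25.38
eef_pos: [0.4303, -0.0326, 0.1437]
tcp_rot: [-2.196, -2.242, 0.003]
ft_force: [0.3, -0.7, -0.9]
width: 0.0493
time_s: 25.8
eef_pos: [0.4326, -0.0331, 0.1294]
tcp_rot: [2.199, 2.242, 0.002]
ft_force: [-3.5, 1.6, 12.4]
width: 0.0496
t 25.80 pos [432.6 -33.1 129.4] jawdir 91.1deg tilt 0.11deg F [-3.5  1.6 12.4] w 0.0496 q7 1.58
time_s: 26.22
eef_pos: [0.4328, -0.0335, 0.113]
tcp_rot: [2.2, 2.241, 0.003]
ft_force: [0.1, 1.2, 5.4]
width: 0.0497
t 26.22 pos [432.8 -33.5 113. ] jawdir 91.1deg tilt 0.13deg F [0.1 1.2 5.4] w 0.0497 q7 1.57
```

```bash
python3 -m crank '[[[0,0,0,0,0,1.5,1],[0,0,0,0,0,0,1],[0,0,0,0,0,0,-0.6],[0,0,0,0,0,0,-1],[0,0,0,0,0,0,-1]]]';python3 -m crank '[[[0,0,0,0,0,0,-1],[0,0,0,0,0,0,-1]]]';python3 -c "
from h import *
st();save(grab('side'),'s8',(230,100,350,230),4.5);p=grab('wrist');save(p,'w14',(160,80,340,330),3)"
```

```text
time_s: 26.63
eef_pos: [0.4321, -0.0337, 0.111]
tcp_rot: [2.2, 2.241, 0.001]
ft_force: [-0.4, -0.1, -0.3]
width: 0.0651
time_s: 26.8
eef_pos: [0.4316, -0.0337, 0.1106]
tcp_rot: [-2.201, -2.242, -0.0]
ft_force: [0.1, 0.6, 0.6]
width: 0.0784
t 26.80 pos [431.6 -33.7 110.6] jawdir 91.1deg tilt 0.01deg F [0.1 0.6 0.6] w 0.0784 q7 1.57
```

View pics/w14.png

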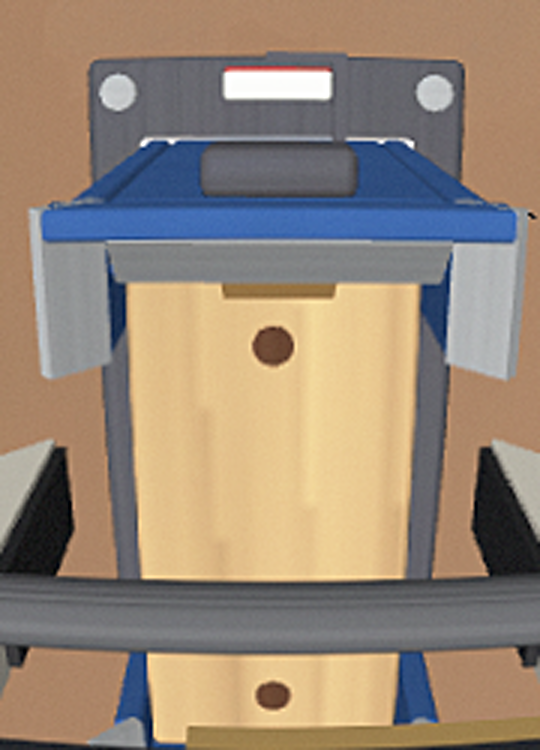

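View pics/s8.png

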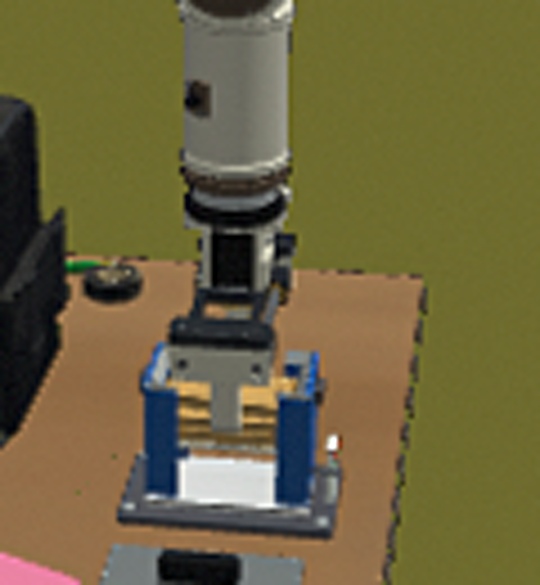

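```bash
python3 -m crank '[[[0,0,0,1,0,-10,-1],[0,0,0,0,0,-25,-1],[0,0,0,0,0,-30,-1],[0,0,0,0,0,-25,-1],[0,0,0,20,0,0,-1]]]'; python3 -c "
from h import *
st();go(528,269,85,67.7)"
```

```text
time_s: 27.32
eef_pos: [0.4346, -0.0157, 0.2059]
tcp_rot: [2.201, 2.231, 0.008]
ft_force: [0.5, 0.3, 0.0]
width: 0.092
t 27.32 pos [434.6 -15.7 205.9] jawdir 90.8deg tilt 0.51deg F [0.5 0.3 0. ] w 0.0920 q7 1.54
turn(tool) [ 8.900e-03 -1.000e-04  4.026e-01] shift in present axes [283.7  96.1 121.2] in final axes [298.9 -21.7 120.9]
```

```bash
python3 -m crank '[[[0,0,0,38,12,0,-1],[0,0,0,38,12,0,-1],[0,0,0,38,13,0,-1],[0,0,0,38,13,0,-1],[0,0,0,38,13,15,-1]]]';python3 -m crank '[[[0,0,0,38,13,20,-1],[0,0,0.12,38,13,20,-1],[0,0,0.12,0,0,25,-1],[0,0,0.12,0,0,20,-1],[0,0,0.042,0,0,10,-1]]]';python3 -m crank '[[[0,0,0,0,0,0,-1],[0,0,0,0,0,0,-1]]]'; python3 - <<'E'
from seg import *
p=grab("wrist")
for b in blanks(p):print([np.round(x,1) for x in b])
st();go(528,269,27.5,67.7);save(p,"w15")
E
```

```text
time_s: 27.73
eef_pos: [0.4927, 0.1802, 0.1893]
tcp_rot: [2.199, 2.24, 0.009]
ft_force: [1.6, 0.0, 0.4]
width: 0.0921
time_s: 28.15
eef_pos: [0.5115, 0.2487, 0.0916]
tcp_rot: [-2.607, -1.752, 0.006]
ft_force: [-0.8, -0.8, -0.7]
width: 0.092
time_s: 28.32
eef_pos: [0.5129, 0.2484, 0.0939]
tcp_rot: [-2.602, -1.76, 0.002]
ft_force: [0.4, 0.6, 0.4]
width: 0.0917
[np.float64(499.4), np.float64(274.4), np.float64(99.1), np.float64(48.9), np.float64(-21.7), np.int32(7709), array([276.2, 176.3])]
[np.float64(639.8), np.float64(351.1), np.float64(36.1), np.float64(4.5), np.float64(-12.9), np.int32(67), array([397.3, 283. ])]
t 28.37 pos [513.6 248.6  94.8] jawdir 68.1deg tilt 0.04deg F [ 0.1 -0.2  0.5] w 0.0920 q7 0.62
turn(tool) [ 0.0004 -0.0006  0.0075] shift in present axes [24.3  5.7 67.3] in final axes [24.3  5.5 67.3]
```

View pics/w15.png

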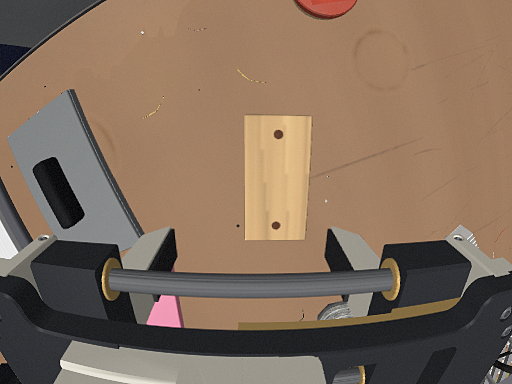

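```bash
python3 -c "
from h import *
st();go(499.4,274.4,27.5,68.3)"
```

```text
t 28.37 pos [513.6 248.6  94.8] jawdir 68.1deg tilt 0.04deg F [ 0.1 -0.2  0.5] w 0.0920 q7 0.62
turn(tool) [ 0.0004 -0.0006 -0.003 ] shift in present axes [ 18.6 -22.9  67.3] in final axes [ 18.7 -22.8  67.3]
```

```bash
python3 -m crank '[[[0,0,-0.003,18.7,-22.8,0,-1],[0,0,0,0,0,25,-1],[0,0,0,0,0,22,-1],[0,0,0,0,0,10,-1],[0,0,0,0,0,0,-1]]]';python3 - <<'E'
from seg import *
p=grab("wrist")
for b in blanks(p):print([np.round(x,1) for x in b])
st();go(499.4,274.4,27.5,68.3)
E
```

```text
time_s: 28.78
eef_pos: [0.4983, 0.2733, 0.036]
tcp_rot: [-2.601, -1.762, 0.004]
ft_force: [-0.7, -0.2, -0.7]
width: 0.092
[np.float64(485.9), np.float64(279.5), np.float64(69.7), np.float64(49.1), np.float64(-21.8), np.int32(8966), array([253.8, 217.1])]
[np.float64(570.7), np.float64(356.6), np.float64(24.6), np.float64(3.3), np.float64(-13.2), np.int32(62), array([397.4, 283.6])]
[np.float64(541.6), np.float64(257.2), np.float64(48.6), np.float64(8.4), np.float64(68.1), np.int32(670), array([253.5, 302.7])]
t 28.83 pos [499.2 273.6  37.1] jawdir 68.2deg tilt 0.06deg F [ 0.6 -0.5  0.7] w 0.0917 q7 0.56
turn(tool) [-0.0006  0.0008 -0.002 ] shift in present axes [ 0.9 -0.1  9.6] in final axes [ 0.9 -0.1  9.6]
```

```bash
python3 -m crank '[[[0,0,0,0.5,0.5,5,-1],[0,0,0,0,0,4,-1],[0,0,0,0,0,0,1],[0,0,0,0,0,0,1],[0,0,0,0,0,0,1]]]';python3 -m crank '[[[0,0,0,0,0,0,1],[0,0,0,0,0,0,1],[0,0,0,0,0,0,1],[0,0,0,0,0,0,1],[0,0,0,0,0,0,1]]]'; python3 -m crank '[[[0,0,0,0,0,0,1],[0,0,0,0,0,0,1]]]'; python3 -m crank '[[[0,0,0,0,0,-20,1],[0,0,0,0,0,-35,1],[0,0,0,0,0,-40,1],[0,0,0,0,0,-40,1],[0,0,0,0,0,-40,1]]]';python3 -c "
from h import *
st();go(432.5,-32.5,200,91.1)"
```

```text
time_s: 29.25
eef_pos: [0.5001, 0.2746, 0.0284]
tcp_rot: [-2.602, -1.761, -0.001]
ft_force: [0.6, -0.4, -0.1]
width: 0.0761
time_s: 29.67
eef_pos: [0.4998, 0.2746, 0.028]
tcp_rot: [-2.601, -1.761, -0.0]
ft_force: [-0.8, -0.5, 0.9]
width: 0.0494
time_s: 29.83
eef_pos: [0.4998, 0.2746, 0.028]
tcp_rot: [-2.601, -1.761, -0.0]
ft_force: [-0.1, 0.3, 1.4]
width: 0.0496
time_s: 30.25
eef_pos: [0.4992, 0.2742, 0.2044]
tcp_rot: [-2.601, -1.761, 0.001]
ft_force: [1.2, 1.5, -0.8]
width: 0.0495
t 30.25 pos [499.2 274.2 204.4] jawdir 68.2deg tilt 0.05deg F [ 1.2  1.5 -0.8] w 0.0495 q7 0.59
turn(tool) [-0.0008  0.0005 -0.3997] shift in present axes [-309.5   51.9    4.6] in final axes [-305.3  -72.6    4.4]
```

```bash
python3 -m crank '[[[0,0,-0.11,0,0,0,1],[0,0,-0.11,0,0,0,1],[0,0,-0.11,0,0,0,1],[0,0,-0.07,-28,-6,0,1],[0,0,0,-38,-9,0,1]]]';python3 -m crank '[[[0,0,0,-38,-9,0,1],[0,0,0,-38,-9,0,1],[0,0,0,-38,-9,0,1],[0,0,0,-38,-9,0,1],[0,0,0,-38,-9,0,1]]]';python3 -m crank '[[[0,0,0,-32,-8,0,1],[0,0,0,-15,-4,0,1],[0,0,0,-3,0,0,1],[0,0,0,0,0,0,1],[0,0,0,0,0,0,1]]]'; python3 - <<'E'
from seg import *
p=grab("wrist")
st();go(432.5,-32.5,145,91.2);save(p,"w16",(180,80,360,220),4)
E
```

```text
time_s: 30.67
eef_pos: [0.4836, 0.2118, 0.203]
tcp_rot: [-2.188, -2.253, -0.004]
ft_force: [0.9, -0.8, 0.0]
width: 0.0501
time_s: 31.08
eef_pos: [0.4419, 0.0161, 0.203]
tcp_rot: [2.2, 2.243, 0.0]
ft_force: [0.3, -0.2, -0.9]
width: 0.0497
time_s: 31.5
eef_pos: [0.4322, -0.0314, 0.203]
tcp_rot: [-2.199, -2.244, -0.001]
ft_force: [-0.0, 0.1, -0.2]
width: 0.05
t 31.55 pos [432.2 -31.  203. ] jawdir 91.2deg tilt 0.04deg F [-0.7  1.  -0.3] w 0.0496 q7 1.59
turn(tool) [ 0.0004 -0.0007  0.0004] shift in present axes [-1.6  0.2 58. ] in final axes [-1.5  0.2 58. ]
```

View pics/w16.png

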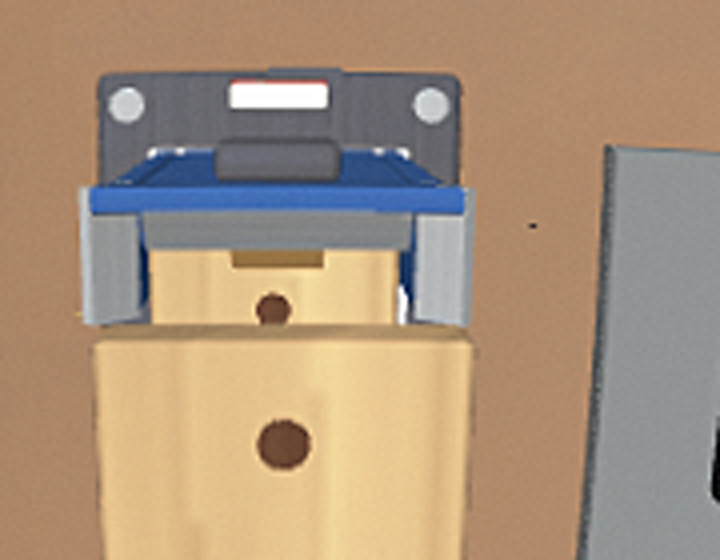

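```bash
python3 -m crank '[[[0,0,0,-1.5,0.5,15,1],[0,0,0,0,0,20,1],[0,0,0,0,0,15,1],[0,0,0,0,0,8,1],[0,0,0,0,0,0,1]]]'; python3 -m crank '[[[0,0,0,0,0,5,1],[0,0,0,0,0,4,1],[0,0,0,0,0,4,1],[0,0,0,0,0,4,1],[0,0,0,0,0,0,1]]]';python3 -c "
from h import *
st()";python3 -m crank '[[[0,0,0,0,0,4,1],[0,0,0,0,0,4,1],[0,0,0,0,0,4,1],[0,0,0,0,0,4,1],[0,0,0,0,0,0,1]]]';python3 -c "
from h import *
st()"
```

```text
time_s: 31.97
eef_pos: [0.4312, -0.0325, 0.1433]
tcp_rot: [-2.195, -2.244, 0.003]
ft_force: [-0.3, 0.1, -1.0]
width: 0.0496
time_s: 32.38
eef_pos: [0.4335, -0.0337, 0.1283]
tcp_rot: [2.198, 2.242, 0.003]
ft_force: [1.9, 1.3, -0.9]
width: 0.0491
t 32.38 pos [433.5 -33.7 128.3] jawdir 91.1deg tilt 0.14deg F [ 1.9  1.3 -0.9] w 0.0491 q7 1.59
time_s: 32.8
eef_pos: [0.4336, -0.0337, 0.1124]
tcp_rot: [2.198, 2.242, 0.003]
ft_force: [1.4, 0.9, 4.3]
width: 0.0492
t 32.80 pos [433.6 -33.7 112.4] jawdir 91.1deg tilt 0.15deg F [1.4 0.9 4.3] w 0.0492 q7 1.58
```

```bash
python3 -m crank '[[[0,0,0,0,0,1.5,1],[0,0,0,0,0,0,1],[0,0,0,0,0,0,-0.6],[0,0,0,0,0,0,-1],[0,0,0,0,0,0,-1]]]';python3 -m crank '[[[0,0,0,0,0,0,-1],[0,0,0,0,0,0,-1],[0,0,0,0,0,0,-1]]]';python3 -c "
from h import *
st();save(grab('side'),'s9',(230,100,350,230),4.5);p=grab('wrist');save(p,'w17',(160,80,340,330),3)"
```

```text
time_s: 33.22
eef_pos: [0.4317, -0.034, 0.1102]
tcp_rot: [-2.199, -2.242, 0.001]
ft_force: [-0.6, -0.3, -0.9]
width: 0.0654
time_s: 33.47
eef_pos: [0.4321, -0.0339, 0.1103]
tcp_rot: [-2.199, -2.243, 0.0]
ft_force: [0.6, -0.3, 0.0]
width: 0.0849
t 33.47 pos [432.1 -33.9 110.3] jawdir 91.1deg tilt 0.03deg F [ 0.6 -0.3  0. ] w 0.0849 q7 1.58
```

View pics/w17.png

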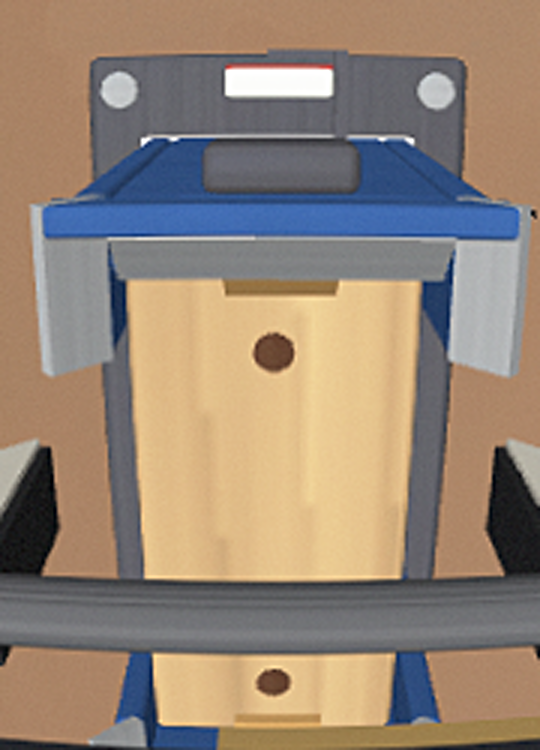

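View pics/s9.png

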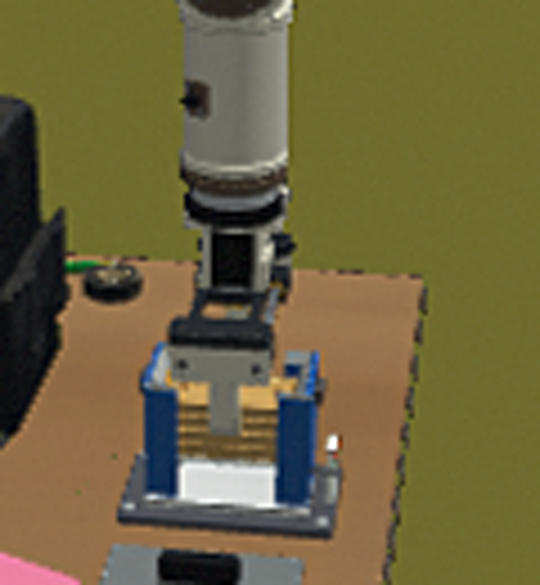

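```bash
python3 -m crank '[[[0,0,0,1,0,-4,-1],[0,0,0,0,0,-3,-1],[0,0,0,0,0,0,-1],[0,0,0,0,0,0,0.5],[0,0,0,0,0,0,1]]]';python3 -m crank '[[[0,0,0,0,0,0,1],[0,0,0,0,0,0,1],[0,0,0,0,0,0,1],[0,0,0,0,0,0,1],[0,0,0,0,0,0,1]]]';python3 -m crank '[[[0,0,0,0,0,0,1],[0,0,0,0,0,0,1],[0,0,0,0,0,0,1]]]';python3 -c "
from h import *
st();save(grab('side'),'s10',(230,100,350,230),4.5);save(grab('scene'),'c10',(150,130,350,280),4)"
```

```text
time_s: 33.98
eef_pos: [0.4324, -0.0329, 0.1176]
tcp_rot: [2.2, 2.243, 0.0]
ft_force: [0.3, -0.4, 0.0]
width: 0.0829
time_s: 34.4
eef_pos: [0.4322, -0.0332, 0.1174]
tcp_rot: [2.2, 2.243, -0.001]
ft_force: [-0.7, -5.5, 0.2]
width: 0.0496
time_s: 34.65
eef_pos: [0.4322, -0.0332, 0.1174]
tcp_rot: [2.2, 2.243, -0.0]
ft_force: [-0.0, -1.3, 0.6]
width: 0.0495
t 34.65 pos [432.2 -33.2 117.4] jawdir 91.1deg tilt 0.02deg F [-0.  -1.3  0.6] w 0.0495 q7 1.58
```

View pics/s10.png

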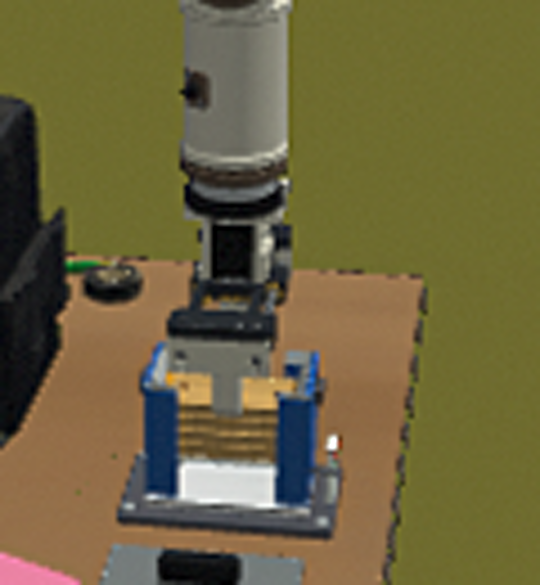

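View pics/c10.png

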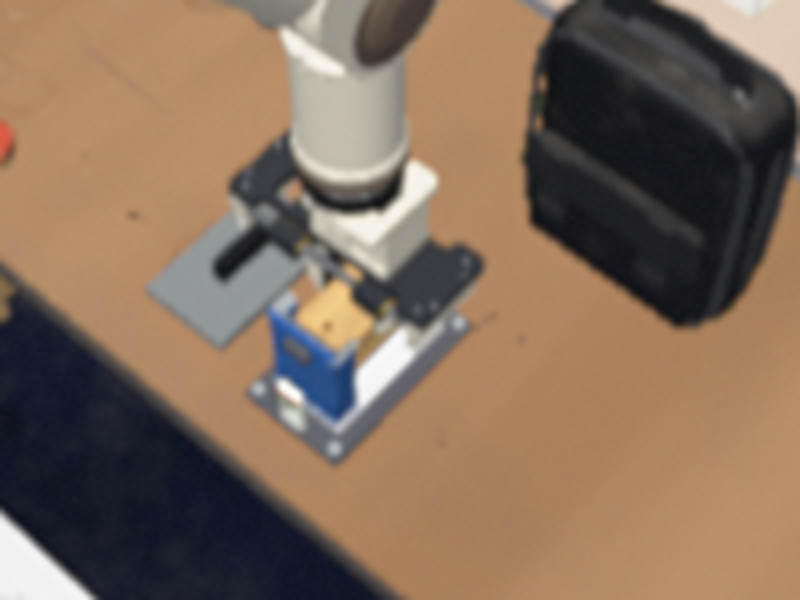

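```bash
python3 -m crank '[[[0,0,0,0,0,-0.8,1],[0,0,0,0,0,-0.8,1],[0,0,0,0,0,-0.8,1],[0,0,0,0,0,-0.6,1],[0,0,0,0,0,0,1]]]'; python3 -c "
from h import *
st()"
```

```text
time_s: 35.17
eef_pos: [0.4322, -0.0332, 0.1202]
tcp_rot: [-2.2, -2.243, 0.001]
ft_force: [3.4, -3.2, -10.7]
width: 0.0491
t 35.17 pos [432.2 -33.2 120.2] jawdir 91.1deg tilt 0.02deg F [  3.4  -3.2 -10.7] w 0.0491 q7 1.58
```

```bash
python3 -m crank '[[[0,0,0,0,0,-0.8,1],[0,0,0,0,0,-0.8,1],[0,0,0,0,0,-0.8,1],[0,0,0,0,0,-0.6,1],[0,0,0,0,0,0,1]]]'; python3 -c "
from h import *
st();save(grab('side'),'s11',(230,100,350,230),4.5);save(grab('scene'),'c11',(200,190,260,250),10);save(grab('scene'),'c11b',(200,190,260,250),10)"
```

```text
time_s: 35.58
eef_pos: [0.4322, -0.0332, 0.1234]
tcp_rot: [-2.2, -2.243, 0.0]
ft_force: [3.8, -3.9, -13.3]
width: 0.0498
t 35.58 pos [432.2 -33.2 123.4] jawdir 91.1deg tilt 0.01deg F [  3.8  -3.9 -13.3] w 0.0498 q7 1.58
```

View pics/c11.png

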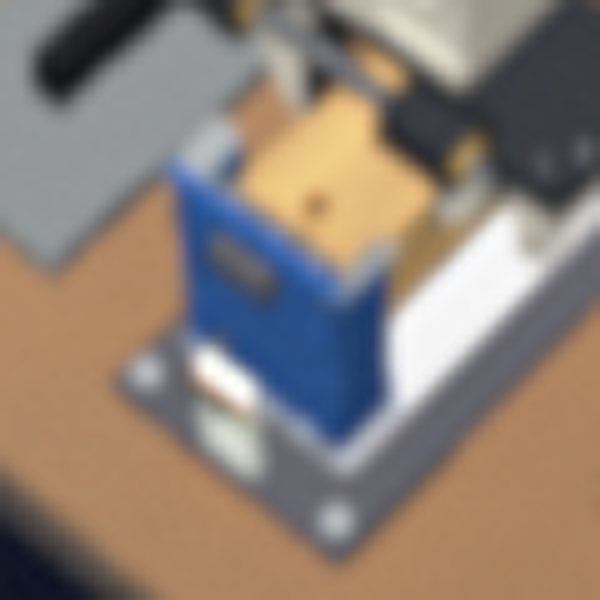

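View pics/s11.png

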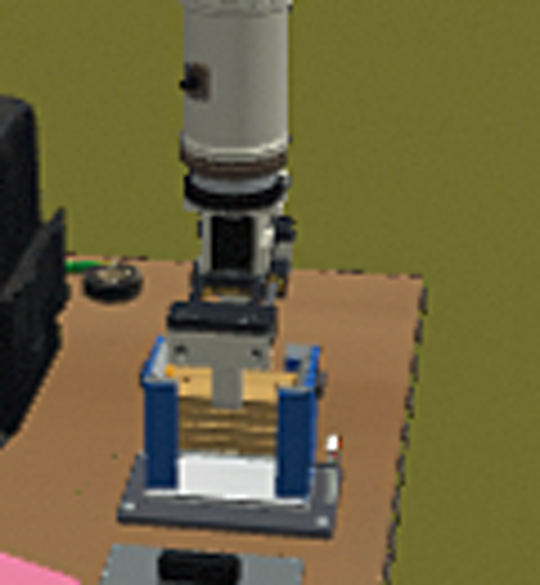

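```bash
python3 -m crank '[[[0,0,0,0,0,0,1],[0,0,0,0,0,0,1],[0,0,0,0,0,0,1],[0,0,0,0,0,0,1],[0,0,0,0,0,0,1]]]'; python3 -m crank '[[[0,0,0,0,0,0,1],[0,0,0,0,0,0,1],[0,0,0,0,0,0,1],[0,0,0,0,0,0,1],[0,0,0,0,0,0,1]]]'; python3 -c "
from h import *
st();p=grab('wrist');save(p,'w18',(160,60,340,330),2.2);save(p,'w18b',(220,70,290,140),8)"
```

```text
time_s: 36.15
eef_pos: [0.4321, -0.0332, 0.1233]
tcp_rot: [-2.2, -2.243, 0.0]
ft_force: [4.3, -3.8, -12.3]
width: 0.0498
time_s: 36.57
eef_pos: [0.4322, -0.0332, 0.1233]
tcp_rot: [-2.2, -2.243, 0.0]
ft_force: [3.9, -4.6, -11.1]
width: 0.0497
t 36.57 pos [432.2 -33.2 123.3] jawdir 91.1deg tilt 0.01deg F [  3.9  -4.6 -11.1] w 0.0497 q7 1.58
```

View pics/w18.png

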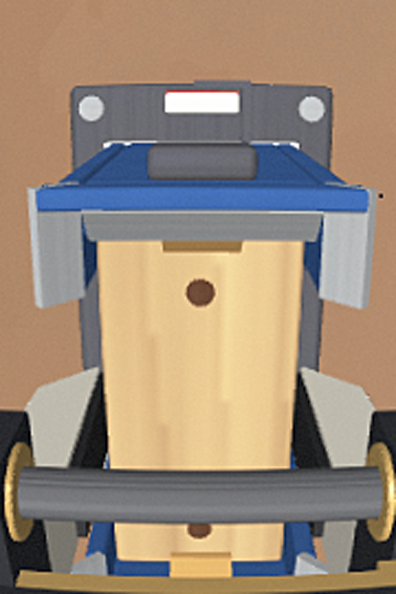

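View pics/w18b.png

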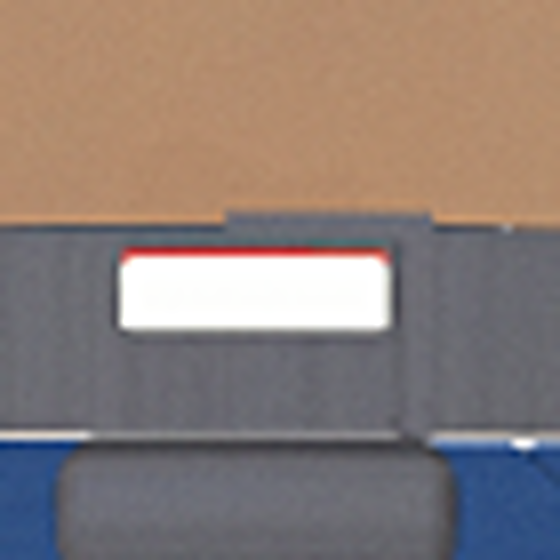

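```bash
python3 - <<'E'
from seg import *
p=grab("wrist");st()
hsv=cv2.cvtColor(p["image"],cv2.COLOR_RGB2HSV)
m=cv2.inRange(hsv,(105,120,150),(118,255,255))
n,l,s,c=cv2.connectedComponentsWithStats(m)
for i in range(1,n):
    if s[i,4]>100:
        print(s[i]);cs,_=cv2.findContours((l==i).astype(np.uint8),0,cv2.CHAIN_APPROX_NONE)
        for z in (.116,.12,.123,.126,.129,.132):
            w=toplane(p,cs[0][:,0,:],z)[:,:2].astype(np.float32)*1000;print(z,np.round(cv2.minAreaRect(w)[1],1),cv2.minAreaRect(w)[0])
E
```

```text
t 36.67 pos [432.2 -33.2 123.3] jawdir 91.1deg tilt 0.01deg F [  3.4  -3.1 -13.1] w 0.0498 q7 1.58
[ 177  145  150   11 1454]
0.116 [ 4.8 73.6] (372.3134765625, -34.36813735961914)
0.12 [ 4.7 71.5] (371.60748291015625, -34.399085998535156)
0.123 [ 4.6 69.9] (371.07806396484375, -34.42230224609375)
0.126 [ 4.5 68.4] (370.54852294921875, -34.44550323486328)
0.129 [ 4.4 66.8] (370.0190734863281, -34.46872329711914)
0.132 [ 4.3 65.2] (369.4896240234375, -34.491939544677734)
```

```bash
python3 - <<'E'
from h import *
p=grab("side")
print((proj(p,[.37,-.033,.12])-proj(p,[.37,-.033,.126]))*4.5)
a=cv2.imread("pics/s10.png",0).astype(np.float32);b=cv2.imread("pics/s11.png",0).astype(np.float32)
A=cv2.imread("pics/s10.png");B=cv2.imread("pics/s11.png")
for (x0,y0,x1,y1) in [(285,335,330,400),(270,335,330,420),(135,335,165,420)]:
    t=a[y0:y1,x0:x1];best=[]
    for f in (1,):
        rr=cv2.matchTemplate(b[y0-20:y1+20,x0-4:x1+4],t,cv2.TM_CCOEFF_NORMED);_,v,_,mx=cv2.minMaxLoc(rr);print(mx[0]-4,mx[1]-20,v)
c=cv2.imread("pics/c10.png");
cv2.imwrite("pics/cmp.png",np.hstack([cv2.resize(c[240:480,200:440],None,fx=1.6,fy=1.6),cv2.resize(cv2.imread("pics/c11b.png"),(384,384))]))
E
```

```text
[[-0.21316911  6.94897368]]
0 -6 0.9642701745033264
0 -6 0.9745966196060181
0 -5 0.9871363639831543
```

View pics/cmp.png

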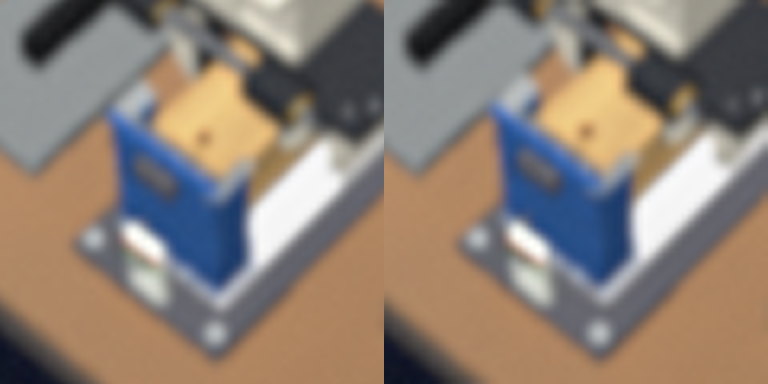

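```bash
python3 -m crank '[[[0,0,0,0,0,0,1],[0,0,0,0,0,0,1],[0,0,0,0,0,0,1],[0,0,0,0,0,0,1],[0,0,0,0,0,0,1]]]'; python3 -m crank '[[[0,0,0,0,0,1.5,1],[0,0,0,0,0,1.5,1],[0,0,0,0,0,1.5,1],[0,0,0,0,0,1.5,1],[0,0,0,0,0,0,1]]]';python3 -m crank '[[[0,0,0,0,0,0,1],[0,0,0,0,0,0,-0.6],[0,0,0,0,0,0,-1],[0,0,0,0,0,0,-1],[0,0,0,0,0,0,-1]]]';python3 -m crank '[[[0,0,0,0,0,0,-1],[0,0,0,0,0,0,-1],[0,0,0,0,0,0,-1]]]'; python3 - <<'E'
from seg import *
st();p=grab("wrist");save(p,'w19',(160,60,340,330),2.2)
save(grab('side'),'s12',(230,100,350,230),4.5)
a=cv2.imread("pics/s10.png",0);b=cv2.imread("pics/s12.png",0)
for (x0,y0,x1,y1) in [(285,335,330,400),(135,335,165,420)]:
    rr=cv2.matchTemplate(b[y0-20:y1+20,x0-4:x1+4],a[y0:y1,x0:x1],cv2.TM_CCOEFF_NORMED);_,v,_,mx=cv2.minMaxLoc(rr);print(mx[0]-4,mx[1]-20,v)
E
```

```text
time_s: 37.13
eef_pos: [0.4322, -0.0332, 0.1233]
tcp_rot: [-2.2, -2.243, 0.0]
ft_force: [4.2, -3.5, -12.7]
width: 0.0496
time_s: 37.55
eef_pos: [0.4322, -0.0331, 0.1175]
tcp_rot: [-2.2, -2.243, 0.0]
ft_force: [1.9, -3.6, -7.8]
width: 0.0495
time_s: 37.97
eef_pos: [0.4327, -0.0321, 0.1179]
tcp_rot: [2.199, 2.244, 0.002]
ft_force: [0.5, -0.1, 0.3]
width: 0.0714
time_s: 38.22
eef_pos: [0.4324, -0.0327, 0.1175]
tcp_rot: [-2.199, -2.243, -0.0]
ft_force: [0.4, 0.3, 0.1]
width: 0.09
t 38.22 pos [432.4 -32.7 117.5] jawdir 91.1deg tilt 0.02deg F [0.4 0.3 0.1] w 0.0900 q7 1.58
0 0 0.9979697465896606
0 0 0.9989202618598938
```

View pics/w19.png

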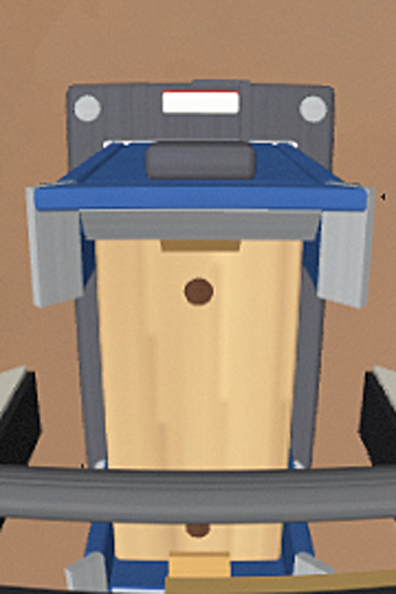

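```bash
python3 -m crank '[[[0,0,0,0,0,-20,-1],[0,0,0,0,0,-30,-1],[0,0,0,0,0,-25,-1],[0,0,0,20,0,0,-1],[0,0,0,35,0,0,-1]]]';python3 -m crank '[[[0,0,0,35,0,0,-1],[0,0,0,35,0,0,-1],[0,0,0,10,0,0,-1],[0,0,0,0,0,20,-1],[0,0,0,0,0,0,-1]]]'; python3 - <<'E'
from seg import *
p=grab("wrist");p=grab("wrist");st();save(p,"w20")
hsv=cv2.cvtColor(p["image"],cv2.COLOR_RGB2HSV)
m=cv2.inRange(hsv,(80,0,120),(115,20,190))
n,l,s,c=cv2.connectedComponentsWithStats(m)
for i in range(1,n):
    if s[i,4]>1500:
        cs,_=cv2.findContours((l==i).astype(np.uint8),0,cv2.CHAIN_APPROX_NONE)
        w=toplane(p,cs[0][:,0,:],.012)[:,:2].astype(np.float32)*1000;print(s[i],cv2.minAreaRect(w))
go(434.5,104,43,91)
E
```

```text
time_s: 38.73
eef_pos: [0.4329, 0.0193, 0.1943]
tcp_rot: [2.205, 2.232, 0.004]
ft_force: [1.6, 0.3, -0.4]
width: 0.0917
time_s: 39.15
eef_pos: [0.428, 0.1026, 0.1704]
tcp_rot: [-2.195, -2.244, 0.005]
ft_force: [-1.8, -0.3, -1.2]
width: 0.0919
t 39.25 pos [428.9 101.4 171.9] jawdir 91.1deg tilt 0.14deg F [ 0.8  0.  -0.4] w 0.0916 q7 1.25
[ 210  119   88  132 9495] ((435.9989318847656, 104.09092712402344), (144.59893798828125, 86.91670989990234), 1.17193603515625)
turn(tool) [-0.0024  0.0007  0.0017] shift in present axes [  2.6   6.  128.9] in final axes [  2.5   5.7 128.9]
```

View pics/w20.png

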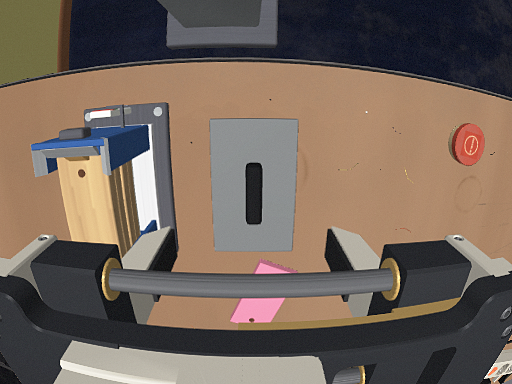

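```bash
python3 -m crank '[[[0,0,0,2.9,6.3,15,-1],[0,0,0,0,0,30,-1],[0,0,0,0,0,30,-1],[0,0,0,0,0,30,-1],[0,0,0,0,0,15,-1]]]'; python3 -m crank '[[[0,0,0,0,0,8,-1],[0,0,0,0,0,0,-1]]]';python3 -c "
from h import *
st();go(435.5,104.5,42,91.2)"
```

```text
time_s: 39.67
eef_pos: [0.4349, 0.1036, 0.0504]
tcp_rot: [-2.201, -2.24, 0.004]
ft_force: [-0.1, 0.0, -0.4]
width: 0.0915
time_s: 39.83
eef_pos: [0.4353, 0.1041, 0.0434]
tcp_rot: [-2.2, -2.241, 0.004]
ft_force: [-0.1, 0.8, 0.1]
width: 0.0918
t 39.83 pos [435.3 104.1  43.4] jawdir 91.0deg tilt 0.16deg F [-0.1  0.8  0.1] w 0.0918 q7 1.18
turn(tool) [-0.0026  0.0009 -0.0029] shift in present axes [0.4 0.2 1.4] in final axes [0.4 0.2 1.4]
```

```bash
python3 -m crank '[[[0,0,-0.002,0,0,1,1],[0,0,0,0,0,0,1],[0,0,0,0,0,0,1],[0,0,0,0,0,0,1],[0,0,0,0,0,0,1]]]';python3 -m crank '[[[0,0,0,0,0,0,1],[0,0,0,0,0,0,1],[0,0,0,0,0,0,1],[0,0,0,0,0,0,1],[0,0,0,0,0,0,1]]]';python3 -m crank '[[[0,0,0,0,0,0,1],[0,0,0,0,0,0,1],[0,0,0,0,0,0,1],[0,0,0,0,0,0,1]]]';python3 -m crank '[[[0,0,0,0,0,-10,1],[0,0,0,0,0,-20,1],[0,0,0,0,0,-30,1],[0,0,0,0,0,-35,1],[0,0,0,0,0,-35,1]]]'; python3 -c "
from h import *
st();go(432.4,-32.8,215,91.2)"
```

```text
time_s: 40.25
eef_pos: [0.4366, 0.1053, 0.0443]
tcp_rot: [2.197, 2.244, 0.003]
ft_force: [-0.1, 0.6, 0.7]
width: 0.0629
time_s: 40.67
eef_pos: [0.4359, 0.1051, 0.0434]
tcp_rot: [-2.197, -2.245, -0.0]
ft_force: [-0.4, 0.3, 0.4]
width: 0.0297
time_s: 41.0
eef_pos: [0.4359, 0.1051, 0.0434]
tcp_rot: [-2.197, -2.245, 0.0]
ft_force: [0.2, 0.3, -0.8]
width: 0.0158
time_s: 41.42
eef_pos: [0.4349, 0.105, 0.1749]
tcp_rot: [-2.196, -2.245, 0.002]
ft_force: [1.5, -0.4, -1.8]
width: 0.0157
t 41.42 pos [434.9 105.  174.9] jawdir 91.2deg tilt 0.10deg F [ 1.5 -0.4 -1.8] w 0.0157 q7 1.25
turn(tool) [-0.0017  0.0001  0.0008] shift in present axes [-137.7   -5.5  -40. ] in final axes [-137.7   -5.4  -40.1]
```

```bash
python3 -m crank '[[[0,0,0,0,0,-35,1],[0,0,0,-25,-1,-5,1],[0,0,0,-38,-2,0,1],[0,0,0,-38,-1,0,1],[0,0,0,-28,-1,0,1]]]';python3 -m crank '[[[0,0,0,-8,0,0,1],[0,0,0,0,0,0,1],[0,0,0,0,0,0,1],[0,0,0,0,0,0,1]]]'; python3 - <<'E'
from seg import *
p=grab("wrist");st();save(p,"w21")
go(432.4,-32.8,165,91.2)
hsv=cv2.cvtColor(p["image"],cv2.COLOR_RGB2HSV)
m=cv2.inRange(hsv,(80,0,120),(115,20,190))
n,l,s,c=cv2.connectedComponentsWithStats(m)
for i in range(1,n):
    if s[i,4]>1500:
        cs,_=cv2.findContours((l==i).astype(np.uint8),0,cv2.CHAIN_APPROX_NONE)
        w=toplane(p,cs[0][:,0,:],r.observe()["eef_pos"][2]-.0434+.012)[:,:2].astype(np.float32)*1000;print(s[i],cv2.minAreaRect(w))
E
```

```text
time_s: 41.83
eef_pos: [0.4331, -0.0268, 0.2146]
tcp_rot: [2.198, 2.243, 0.001]
ft_force: [1.0, 0.1, -1.7]
width: 0.0156
time_s: 42.17
eef_pos: [0.4339, -0.0304, 0.2136]
tcp_rot: [-2.195, -2.247, -0.001]
ft_force: [-0.5, 0.3, -2.0]
width: 0.0155
t 42.22 pos [433.9 -30.2 213.5] jawdir 91.4deg tilt 0.04deg F [ 0.3 -0.1 -0.7] w 0.0155 q7 1.59
turn(tool) [-0.0001 -0.0007  0.0032] shift in present axes [-2.6 -1.5 48.5] in final axes [-2.5 -1.5 48.5]
[  174   119   154   129 15579] ((400.7385559082031, -31.684650421142578), (79.61901092529297, 87.4782943725586), 1.4526731967926025)
```

View pics/w21.png

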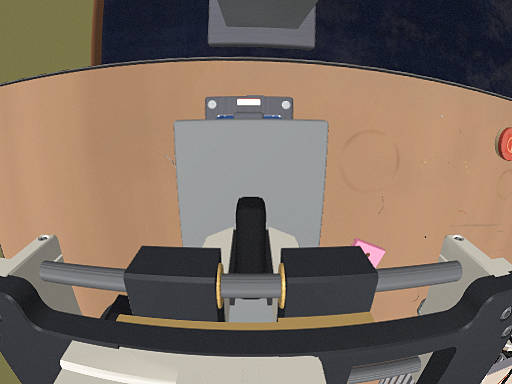

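```bash
python3 -m crank '[[[0,0,0.003,-2.2,-1.2,12,1],[0,0,0,0,0,15,1],[0,0,0,0,0,12,1],[0,0,0,0,0,6,1],[0,0,0,0,0,0,1]]]';python3 -m crank '[[[0,0,0,0,0,4,1],[0,0,0,0,0,4,1],[0,0,0,0,0,3,1],[0,0,0,0,0,0,1],[0,0,0,0,0,0,1]]]'; python3 -c "
from h import *
st();save(grab('side'),'s13',(230,100,350,230),4.5)"
```

```text
time_s: 42.63
eef_pos: [0.4317, -0.0329, 0.1672]
tcp_rot: [-2.196, -2.243, 0.003]
ft_force: [0.3, 0.3, -1.3]
width: 0.0157
time_s: 43.05
eef_pos: [0.4327, -0.0342, 0.1575]
tcp_rot: [-2.201, -2.242, -0.0]
ft_force: [-0.1, -1.6, -1.4]
width: 0.0156
t 43.05 pos [432.7 -34.2 157.5] jawdir 91.1deg tilt 0.01deg F [-0.1 -1.6 -1.4] w 0.0156 q7 1.59
```

View pics/s13.png

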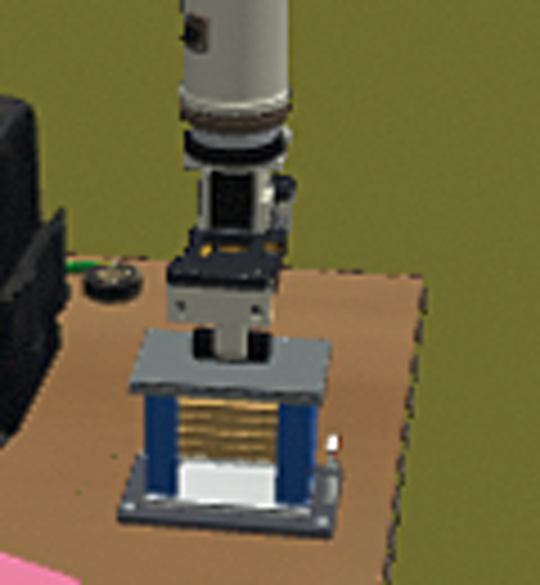

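Cover is around the rim, ~2 mm above its seat (plate at crop rows 330–395). Lower the last bit and release.

```bash
python3 -m crank '[[[0,0,0,0.8,0,1,1],[0,0,0,0,0,1,1],[0,0,0,0,0,0.5,1],[0,0,0,0,0,0,1],[0,0,0,0,0,0,1]]]'; python3 -c "
from h import *
st()"; python3 -m crank '[[[0,0,0,0,0,0,0.5],[0,0,0,0,0,0,0],[0,0,0,0,0,0,0],[0,0,0,0,0,0,-0.5],[0,0,0,0,0,0,-0.5]]]'; python3 -m crank '[[[0,0,0,0,0,-2,-0.5],[0,0,0,0,0,-10,-0.5],[0,0,0,0,0,-30,-0.5],[0,0,0,0,0,-30,-0.5],[0,0,0,0,0,-30,-1]]]';python3 -m crank '[[[0,0,0,0,0,-30,-1],[0,0,0,0,0,-10,-1],[0,0,0,0,0,0,-1],[0,0,0,0,0,0,-1]]]'; python3 - <<'E'
from seg import *
p=grab("wrist");st();save(p,"w22");save(grab("side"),"s14",(230,100,350,230),4.5);save(grab("scene"),"c14")
hsv=cv2.cvtColor(p["image"],cv2.COLOR_RGB2HSV)
m=cv2.inRange(hsv,(80,0,120),(115,20,190))
n,l,s,c=cv2.connectedComponentsWithStats(m)
for i in range(1,n):
    if s[i,4]>1500:
        cs,_=cv2.findContours((l==i).astype(np.uint8),0,cv2.CHAIN_APPROX_NONE)
        w=toplane(p,cs[0][:,0,:],.124)[:,:2].astype(np.float32)*1000;print(s[i],cv2.minAreaRect(w))
E
```

```text
time_s: 43.52
eef_pos: [0.4329, -0.0334, 0.1553]
tcp_rot: [2.201, 2.242, 0.001]
ft_force: [-1.4, 1.8, 4.2]
width: 0.0157
t 43.52 pos [432.9 -33.4 155.3] jawdir 91.1deg tilt 0.02deg F [-1.4  1.8  4.2] w 0.0157 q7 1.59
time_s: 43.93
eef_pos: [0.4326, -0.0334, 0.1548]
tcp_rot: [-2.201, -2.242, 0.0]
ft_force: [-0.9, -0.3, 0.2]
width: 0.0444
time_s: 44.35
eef_pos: [0.4322, -0.0334, 0.2587]
tcp_rot: [-2.2, -2.241, 0.001]
ft_force: [1.3, 0.1, -0.9]
width: 0.0717
time_s: 44.68
eef_pos: [0.4327, -0.0334, 0.2973]
tcp_rot: [2.2, 2.241, 0.002]
ft_force: [0.4, -0.0, -0.9]
width: 0.091
t 44.73 pos [432.  -33.4 296.2] jawdir 91.1deg tilt 0.06deg F [-0.6  0.6 -0.8] w 0.0915 q7 1.60
[ 209  110   84  129 9037] ((433.25390625, -33.96426010131836), (145.2266082763672, 86.72966003417969), 1.0415269136428833)
[ 110  277  282   18 1784] ((579.7933959960938, -30.651397705078125), (18.594032287597656, 387.82733154296875), 0.9071851968765259)
```

View pics/w22.png

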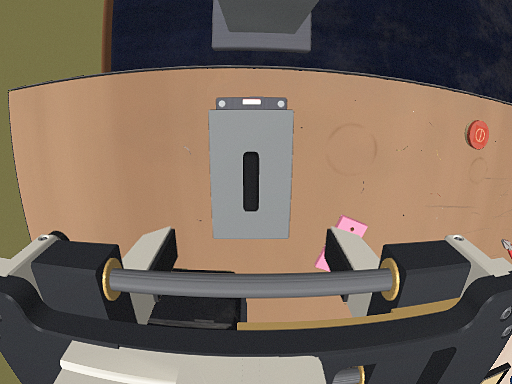

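View pics/s14.png

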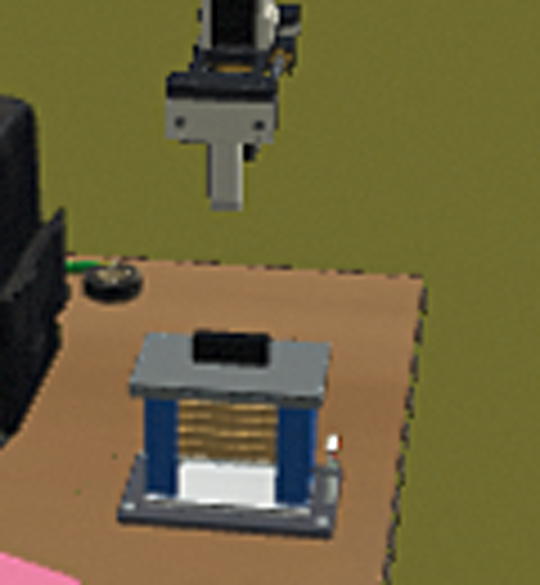

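View pics/c14.png

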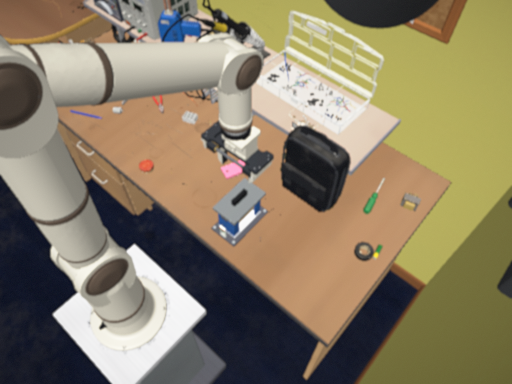

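```bash
python3 -c "
from h import *
r.finish_job();st()"
```

```text
the job is handed in; nothing more can be done
the job is handed in; nothing more can be done
```

The job is done and handed in after about 45 s of robot time. No verdict is reported, so what follows rests on my own checks.

**Cover off:** I laid the cover handle-up on the desk. While lowering it the tool felt about 8 N sideways, probably the gripper body touching the magazine. Moving 12 mm away cleared it before I let go.

**Loading:** Four wooden blanks were visible, and all four are in the feeder. One had been knocked about 3 cm aside before I reached it, so I measured it again and picked it up at its new place. The wrist pictures show the top blank under the near catch each time; the far catch showed too, except after the third blank, where it was hidden.

**Tug:**
- **Hold:** I held the top blank up for about 1.5 s with 11 to 13 N of pull.
- **Lift:** The tool rose about 6 mm, and the side camera put the magazine's lift at 4.3 to 5.2 mm, inside the green band. A rougher wrist-camera estimate gave about 8 mm, also inside.
- **Pointer:** I could not read the pointer itself in the pictures.
- **Slip:** About 8 N of pull remained back at the starting height, so the blank had probably slipped up to 1 mm in the grip. After I let go, the side picture matched the one from before the tug.

**Cover back on:** Its centre measures within about 1.5 mm of the feeder's, it is turned under 1°, and in the side picture it looks level and seated on the rim. I checked its height only by sight and by the tool height at release.

**Rest of the desk:** No blanks remain on it, and the tin and tape stand where they were. The gripper hid the spool in the last picture, so I could not check it, though the arm never went near it.

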